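# Light the board and hold the loupe over the chip

### The job

Get ready to inspect the big square chip on the circuit board: hook the inspection lamp on its rigid hanger onto the rail at least 7 cm to the left (as the robot sees it) of the painted line, slide it along the rail until it is centred on the line, and let it hang there. Then take the loupe by its handle and finish while holding it still and level in the gripper, centred over the chip, with the lower rim of its barrel at the height of the clip's pointer on the gauge post. The loupe must not knock the board holder, the clip must not be shifted, and everything else on the bench stays where it is.

Things in the scene. Friction and masses are not known exactly. Their poses are not given: they have to be found in the camera images.
- rail: fixed steel lamp rail: a level flat bar 440 mm long (its y), 10 thick (x), 14 tall, top 170 mm above the table, with nothing on or above it. Posts 14 dia. with round feet 44 dia., 210 mm either side of the middle. Origin on the table under the bar's middle; x away from the robot, y to the robot's left, z up
- mark (a point): the painted white line across the dark rail (8 mm wide), a point on the middle of the bar's top face; axes as the rail's
- hanger: battery lamp on a rigid hanger, loose, standing on its flat square head (50 x 50 x 20 mm). A strap (x = -14 to -8 mm, 24 wide in y) rises from the head to a bridge (28 mm in x, z = 95 to 103); a lip hangs from it at x = 8 to 14 mm down to z = 77: an upside-down U, 16 mm wide, that drops over the bar from above, either way round. 0.16 kg (varies). Origin: centre of the head's underside, z up
- hanger_seat (a point): middle of the underside of the hanger's bridge (x 0, y 0, z 95 mm): it rests on the bar's top when hung, the lamp head below the bar
- hanger_tab (a point): point in the rubber grip tab on top of the hanger's bridge (tab 16 mm in x, 26 mm in y, z = 103 to 143), at x 0, y 0, z 125 mm in the hanger's frame; grip across the 16 mm (hanger's x)
- loupe: hand loupe, loose, lying level on the table: black barrel 56 mm dia., 30 high, open at both ends round a clear lens, and a straight metal handle along its -x to x = -113 mm, 12 wide (y), z = 14 to 30, with a foot under its last 12 mm. 0.09 kg (varies), centre of mass near x = -30 mm. Origin: centre of the barrel's lower rim, z up along the lens axis
- loupe_grip (a point): point in the handle, x -50, y 0, z 22 mm in the loupe's frame; grip here across the 12 mm (loupe's y)
- holder: fixed board holder between robot and rail: steel base 100 mm wide (y), x = -55 to 80, 10 thick, with a green circuit board (86 x 80 mm, top at z = 21) between aluminium side bars (tops at z = 24); tallest component to z = 32. On the far side, at x = 70 mm, the focal gauge: a post 8 dia., to z = 145 mm. Origin on the table under the chip; x away from the robot, z up
- chip (a point): centre of the top of the large square black chip (22 mm) in the middle of the board, 25 mm above the table
- clip_tip (a point): tip of the pointer (3 mm thick) of the brass clip (16 x 18 x 10 mm) on the gauge post; the tip, 51 mm from the chip's centre along the holder's x and pointing at it, shows the loupe's focal height (70 to 120 mm above the table, differs each time). The clip is held by friction only (4 N)
- spool: bystander: a solder spool, 54 dia., 52 high, standing (mm); origin in its underside
- screwdriver: bystander: a black-handled screwdriver, 150 long, lying (mm); origin in its underside
- jar: bystander: an amber jar, 54 dia., 65 high, standing (mm); origin in its underside
- wrench: bystander: a steel wrench, 150 long, lying (mm); origin in its underside
- brush: bystander: a brush, 170 long, lying (mm); origin in its underside
- pliers: bystander: rubber-handled pliers, 130 long, 52 wide, lying (mm); origin in its underside
There are look-alikes about, which are no part of the job. Leave any orange or red look-alike of the holder alone.

How it is judged:
By the outcome, as a careful person would: the job done as asked, in the order asked, and still so for the second after the job is handed in, while the arm keeps its last pose, push and grip.
It also fails if it takes over 58 s, if anything falls off the work surface, if the arm or the gripper's body presses on something with over 40 N, if the wrist force passes 120 N, or if a joint passes its speed limit or range.

### The arm

A 7-joint arm with a two-finger parallel gripper is mounted at the origin on the work surface. World frame = base frame: x ahead of the robot, y to its left, z up, the work surface at z = 0. Lengths are in m, angles in rad, forces in N, time in s.
With the tool pointing down it reaches from about 0.425 to 1.025 m from the base axis. Payload 9.4 kg.
Tool frame: the origin (TCP) lies on the centre line of the jaws, within the pads' length; the fingertips stand 19 mm ahead of it and the grasp point (between the pads) is the TCP (env.tcp_to_tips is the distance from the TCP to the fingertips, in m); x points along the fingers, y is the direction in which the jaws open and shut, and the axes are right-handed (so a half turn about x gives the same grasp; the last joint's range is limited). The gripper opens to 93 mm and grips with 3 to 60 N. Pads are 15 mm wide; open, the fingers measure 128 mm over their backs; the gripper's body (75 mm by 188 mm) begins 65 mm behind the grasp point.
Start: joints at [1.261, 0.599, -0.003, 1.599, 0.002, 0.943, -0.08], TCP at [0.167, -0.705, 0.238] pointing down, gripper open.
Joint ranges: [-2.57, 2.57], [-0.35, 1.97], [-1.29, 1.29], [0.11, 2.56], [-1.05, 4.19], [0.11, 1.86], [-2.63, 2.63]. Speed limits (rad/s): [2.22, 2.22, 3.01, 3.01, 3.14, 3.14, 3.14].

### API

Orientations are given as a unit quaternion [x, y, z, w].
In Python, from bench import env, cams, job, boxes_of, cut_out gives the robot as it stands. The module is installed in compiled form; this text tells all that it offers.
- The arm moves only by the tool drive_tool, never from a script. Its argument "commands" is a list of rows, each an object with "turn": the turn, a rotation vector about the tool's x, y, z in rad, a list of three; "xyz": the shift along the tool's x, y, z in mm, a list of three; "gripper": the opening, from -1 (shut) to 1 (fully open), so that 0 is half open. In form: [{"turn": [ax, ay, az], "xyz": [x, y, z], "gripper": gripper}, ...]. A call has exactly 5 rows; each row is the pose to reach, as a shift and turn from the pose measured when the call began, along the tool's axes at that moment; what a row does not reach only later rows make up. A row lasts 1/10 s, in which the tool goes at most 50 mm and 8.59 degrees, less where a joint would pass 70% of its speed; a pose out of reach is approached as far as the arm can. A call with a gripper value outside its range is refused whole. The fingers move at their own pace and stop on an object; the grip force is fixed at half the most. Time passes only in rows, so rows that repeat a pose let the fingers close, or fill a call up. It gives the time, the measured TCP pose, the force and the opening at its end, in the units of the state.
- env.observe(): the state, without advancing time (a new reading comes with each control period).
- cams.camera(name): name is "scene" or "top" or "wrist"; returns the picture (420x560x3 uint8, blue, green, red); there is no depth.
- cams.get_calibration(name): a dict with "fx", "fy", "cx", "cy" (pixels), "xyz" and "orientation" of the camera in the world. Camera axes: x right, y up, looking along -z (the intrinsics and any distortion apply to the point x, -y, -z); pixel columns grow to the right and rows downward; lengths in m; the calibration is good to about 2 mm. A picture is of the moment at which its call begins: read the wrist's pose just before it. get_calibration takes no time and is no camera call; for the wrist camera it gives the pose at the moment of the call.
- job.job_done(): hands the job in, once; it reports no verdict.
Trained networks look in the newest picture that a camera, given by its name, has taken for a name from the list of things; names that differ only in an ending like _2 or _b are one class to them, and where a whole thing is asked for, a point or a joint stands for the part that bears it (a point fixed in the world has none). Each returns a list of dicts, best first, with "p" (0 to 1); they miss things now and then, are a little off and sometimes report something else, mostly with a low value. They report only what shows in the picture. A call takes as long as a camera call. They do not tell look-alikes from the thing itself.
- boxes_of(query, camera): "uv" ([column, row] in pixels, amid what is visible of it).
- cut_out(query, camera): "pixels" (420x560 bool, what is visible of it) and "uv" ([column, row] in pixels, amid what is visible of it).
The state is a dict: "t": time; "joint_pos": joint angles; "dq": joint speeds; "joint_torque": joint torques, N m; "eef_pos": TCP position; "tcp_rot": TCP orientation; "ft_force": force on the tool from outside, world axes, zero at the start; "torque": the same for the moment, N m; "gripper_width": finger opening in m.
Only numpy, scipy, OpenCV 4.12 (cv2) and the standard library are available. Lean on these libraries where they do the work, as an engineer would, in place of code of your own. Each camera call takes 0.05 s, during which the arm holds its last target. There are 200 camera calls.

## Working session

There is one attempt and no reset: what is moved stays moved. The work goes in short steps, Python scripts to look and compute and a tool call to move; the robot and the scene stay as the last step left them, time stands still between calls to the robot, and variables do not carry over. Pictures are saved under pics/ and viewed, about 8 in all and at most 12, crops included, and the job is handed in when it is done.

Besides the shell and the picture viewer there is one more tool, called after "Emit:" as name(argument=value, ...) on one line, values as JSON. drive_tool: Moves the arm, as the interface text tells. Its arguments: {"type":"object","properties":{"commands":{"type":"array","items":{"type":"object","properties":{"turn":{"type":"array","items":{"type":"number"}},"xyz":{"type":"array","items":{"type":"number"}},"gripper":{"type":"number"}}}}},"required":["commands"]}

```bash
mkdir -p pics; cat > h.py <<'E'
import numpy as np, cv2
from scipy.spatial.transform import Rotation as R
from bench import env, cams, job, boxes_of, cut_out
def shot(n,f=None):
    im=cams.camera(n)
    if f: cv2.imwrite('pics/'+f,im)
    return im
def ray(n,uv,c=None):
    c=c or cams.get_calibration(n)
    d=np.array([(uv[0]-c['cx'])/c['fx'],-(uv[1]-c['cy'])/c['fy'],-1.])
    return np.array(c['xyz']),R.from_quat(c['orientation']).apply(d)
def at_z(n,uv,z,c=None):
    o,d=ray(n,uv,c); return o+d*(z-o[2])/d[2]
def proj(n,p,c=None):
    c=c or cams.get_calibration(n)
    q=R.from_quat(c['orientation']).inv().apply(np.array(p)-c['xyz'])
    return np.array([c['cx']+c['fx']*q[0]/-q[2], c['cy']-c['fy']*q[1]/-q[2]])
E
python3 - <<'E'
from h import *
np.set_printoptions(precision=4,suppress=True)
a=shot('scene','s0.png');b=shot('top','t0.png')
for n in('scene','top','wrist'):
    print(n,cams.get_calibration(n))
zs=dict(mark=.17,hanger_tab=.125,hanger=.05,loupe=.03,loupe_grip=.03,chip=.025,clip_tip=.09,holder=.02,rail=.17,spool=.05,jar=.06,pliers=.01)
for q,z in zs.items():
    for n in('scene','top'):
        for r in boxes_of(q,n)[:4]:
            print(q,n,round(r['p'],2),np.round(r['uv'],1),at_z(n,r['uv'],z))
print(env.observe())
E
```

```text
scene {'fx': 527.1284903560626, 'fy': 527.1284903560626, 'cx': 263.455343882968, 'cy': 211.85311421929921, 'xyz': array([ 1.2096, -0.5234,  1.1931]), 'orientation': array([0.2959, 0.1515, 0.4499, 0.8289])}
top {'fx': 403.0480862686289, 'fy': 403.0480862686289, 'cx': 283.70257506704183, 'cy': 217.55906532088267, 'xyz': array([ 0.3867, -0.0346,  1.1468]), 'orientation': array([-0.0372,  0.0228,  0.7098, -0.7031])}
wrist {'fx': 315.24595412430375, 'fy': 315.24595412430375, 'cx': 281.19109953851677, 'cy': 212.07160887904857, 'xyz': array([ 0.2459, -0.687 ,  0.3835]), 'orientation': array([-0.1147,  0.0911, -0.6136,  0.7759])}
mark scene 0.58 [303.7 325.7] [ 0.8355 -0.1566  0.17  ]
mark top 0.56 [171.2 210.2] [0.491  0.2606 0.17  ]
hanger_tab scene 0.89 [165.6 269.5] [ 0.5216 -0.3309  0.125 ]
hanger_tab top 0.71 [390.3 219.8] [ 0.4653 -0.2838  0.125 ]
hanger scene 0.8 [166.5 270.3] [ 0.4766 -0.3165  0.05  ]
hanger top 0.7 [395.3 218.7] [ 0.474  -0.3157  0.05  ]
hanger top 0.34 [171.6 211.5] [0.5002 0.2957 0.05  ]
loupe scene 0.57 [357.3 184.8] [0.5008 0.2966 0.03  ]
loupe top 0.6 [172.8 2
[... 1814 characters left out ...]
 [0.5084 0.2906 0.06  ]
jar top 0.15 [308.7 237. ] [ 0.4262 -0.0797  0.06  ]
pliers scene 0.72 [307.9 330.6] [ 0.7932 -0.0983  0.01  ]
pliers top 0.64 [303.  115.7] [ 0.7785 -0.0702  0.01  ]
{'t': 1.3, 'joint_pos': array([ 1.2613,  0.5993, -0.0025,  1.5994,  0.0018,  0.9429, -0.0798]), 'dq': array([-0.0007, -0.0005, -0.0017,  0.0013, -0.0001, -0.0003, -0.0018]), 'joint_torque': array([ -0.0007, -76.4833,   1.4958, -25.2714,  -0.0525,   0.0103,
         0.    ]), 'eef_pos': array([ 0.1673, -0.7054,  0.2376]), 'tcp_rot': array([-0.7023, -0.0821,  0.7023, -0.0821]), 'ft_force': array([-0.4526, -0.109 ,  0.5967]), 'torque': array([ 0.0359,  0.0278, -0.0267]), 'gripper_width': 0.0930630187315348}
```

View pics/s0.png

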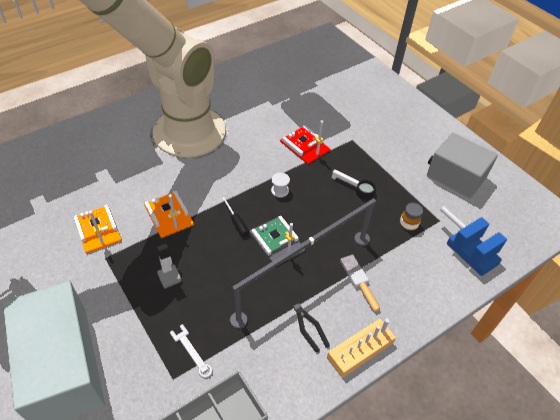

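View pics/t0.png

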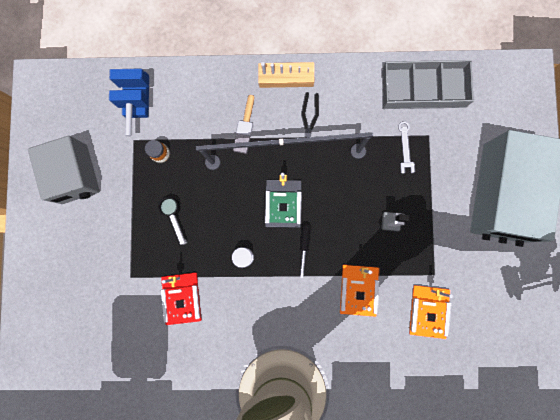

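```bash
cat >> h.py <<'E'
def tri(*obs):
    A=np.zeros((3,3));b=np.zeros(3);rs=[]
    for n,uv in obs:
        o,d=ray(n,uv) if isinstance(n,str) else ray('x',uv,n); d=d/np.linalg.norm(d);P=np.eye(3)-np.outer(d,d);A+=P;b+=P@o;rs.append((P,o))
    x=np.linalg.solve(A,b); return x,max(np.linalg.norm(P@(x-o)) for P,o in rs)
E
python3 - <<'E'
from h import *
np.set_printoptions(precision=4,suppress=True)
print('mark',tri(('scene',(311,241)),('top',(281,142))), at_z('top',(281,142),.17),at_z('scene',(311,241),.17))
e=[at_z('top',p,.17) for p in((198,148.5),(371,135))];print('rail ends',e,np.mean(e,0))
e=[at_z('scene',p,.17) for p in((236,289),(374,201))];print('rail ends s',e,np.mean(e,0))
print('chip',at_z('top',(283,207),.025),at_z('scene',(276,234),.025))
print('tip',tri(('scene',(290,237)),('top',(283,179))))
a=at_z('top',(169,206),.03),at_z('top',(184,243),.03);print('loupe',a, at_z('scene',(366,188),.03),at_z('scene',(335,175),.03))
for n in('scene','top'):
    shot(n)
    for q in('hanger','loupe','hanger_tab'):
        r=cut_out(q,n)[0];ys,xs=np.nonzero(r['pixels']);print(q,n,r['uv'],len(xs),xs.min(),xs.max(),ys.min(),ys.max())
im=cv2.imread('pics/s0.png')[225:300,130:240];im2=cv2.imread('pics/t0.png')[190:250,360:450]
im3=cv2.imread('pics/s0.png')[205:265,240:330]
cv2.imwrite('pics/c0.png',np.hstack([cv2.resize(i,(400,400),interpolation=3)[:,:] for i in(im,im3)]))
E
```

```text
mark (array([ 0.6607, -0.0085,  0.1615]), np.float64(0.0014472694818253907)) [ 0.6576 -0.01    0.17  ] [ 0.6658 -0.0114  0.17  ]
rail ends [array([0.6441, 0.196 , 0.17  ]), array([ 0.672, -0.232,  0.17 ])] [ 0.658 -0.018  0.17 ]
rail ends s [array([ 0.6812, -0.2307,  0.17  ]), array([0.6519, 0.1984, 0.17  ])] [ 0.6665 -0.0162  0.17  ]
chip [ 0.5121 -0.0104  0.025 ] [ 0.5175 -0.006   0.025 ]
tip (array([ 0.5812, -0.0105,  0.0874]), np.float64(0.002235128504503928))
loupe (array([0.5178, 0.3092, 0.03  ]), array([0.4138, 0.2657, 0.03  ])) [0.5245 0.3102 0.03  ] [0.4339 0.2653 0.03  ]
hanger scene [291.1, 236.1] 18 287 292 236 239
loupe scene [358.8, 184.1] 480 332 375 170 198
hanger_tab scene [162.5, 265.7] 616 157 180 244 286
hanger top [396.9, 219.5] 393 381 408 212 230
loupe top [172.8, 209.9] 477 158 185 197 242
hanger_tab top [391.4, 219.2] 365 381 407 212 229
```

View pics/c0.png

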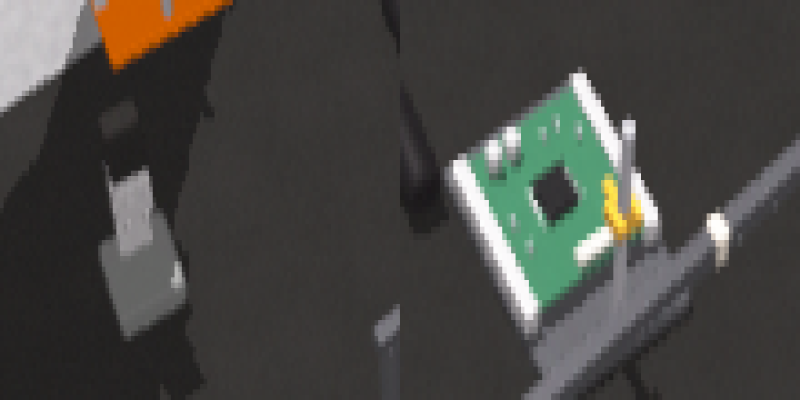

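```bash
cat >> h.py <<'E'
def go(pos,yaw,down=None):
    """print tool-frame shift (mm) and turn for TCP at pos, tool x down, tool y at world yaw"""
    s=env.observe();Rt=R.from_quat(s['tcp_rot'])
    y=np.array([np.cos(yaw),np.sin(yaw),0]);x=np.array([0,0,-1.]);
    Rd=R.from_matrix(np.column_stack([x,y,np.cross(x,y)]))
    sh=Rt.inv().apply(np.array(pos)-s['eef_pos'])*1000
    tv=(Rt.inv()*Rd).as_rotvec()
    print('shift',np.round(sh,1),'turn',np.round(tv,4),'| at',np.round(s['eef_pos'],4),'w',round(s['gripper_width'],4),'F',np.round(s['ft_force'],1),'t',s['t'],'q7',np.round(s['joint_pos'],2))
def yaw():
    y=R.from_quat(env.observe()['tcp_rot']).apply([0,1,0]);return np.arctan2(y[1],y[0])
E
python3 - <<'E'
from h import *
np.set_printoptions(precision=4,suppress=True)
print('tab',at_z('scene',(162.5,247),.14),'head',at_z('scene',(167,280),.015),at_z('top',(396,221),.12))
s=env.observe();Rt=R.from_quat(s['tcp_rot']);print(Rt.as_matrix(),yaw())
c=cams.get_calibration('wrist');print(R.from_quat(c['orientation']).as_matrix())
print(proj('wrist',s['eef_pos']),proj('wrist',s['eef_pos']-[0,0,.1]))
h=at_z('scene',(162.5,247),.14)
go([h[0],h[1],.30],yaw())
# head colour segmentation in top
E
```

```text
tab [ 0.4693 -0.3108  0.14  ] head [ 0.4815 -0.3225  0.015 ] [ 0.4625 -0.2993  0.12  ]
[[-0.      0.2308 -0.973 ]
 [-0.     -0.973  -0.2308]
 [-1.      0.      0.    ]] -1.3379313965134358
[[ 0.2303  0.9315  0.2817]
 [-0.9731  0.2202  0.0674]
 [ 0.0008 -0.2896  0.9571]]
[280.3044 279.1687] [280.5369 219.2259]
shift [ -62.4 -314.3 -385. ] turn [-0.  0. -0.] | at [ 0.1672 -0.7055  0.2376] w 0.0928 F [-0.7  0.4  0.6] t 1.7 q7 [ 1.26  0.6  -0.    1.6   0.    0.94 -0.08]
```

Emit:
drive_tool(commands=[{"turn":[-0.67,0,0],"xyz":[-62,-157,-192],"gripper":1},{"turn":[-0.67,0,0],"xyz":[-62,-157,-192],"gripper":1},{"turn":[-0.67,0,0],"xyz":[-62,-157,-192],"gripper":1},{"turn":[-0.67,0,0],"xyz":[-62,-157,-192],"gripper":1},{"turn":[-0.67,0,0],"xyz":[-62,-157,-192],"gripper":1}])

```text
t: 2.2
eef_pos: [0.3154, -0.5112, 0.2989]
tcp_rot: [-0.635, -0.31, 0.635, -0.31]
ft_force: [0.8, -0.1, -0.6]
gripper_width: 0.0927
```

```bash
python3 -c "
from h import *
go([.469,-.311,.30],0)"
```

```text
shift [  -1.2   -2.  -252.3] turn [-6.625e-01  4.000e-04 -3.000e-04] | at [ 0.3154 -0.5112  0.2989] w 0.0927 F [ 0.8 -0.1 -0.6] t 2.2 q7 [ 1.08  0.39 -0.22  1.82  0.1   0.94  0.16]
```

Emit:
drive_tool(commands=[{"turn":[-0.66,0,0],"xyz":[-1,-2,-252],"gripper":1},{"turn":[-0.66,0,0],"xyz":[-1,-2,-252],"gripper":1},{"turn":[-0.66,0,0],"xyz":[-1,-2,-252],"gripper":1},{"turn":[-0.66,0,0],"xyz":[-1,-2,-252],"gripper":1},{"turn":[-0.66,0,0],"xyz":[-1,-2,-252],"gripper":1}])

```text
t: 2.7
eef_pos: [0.4674, -0.3127, 0.3002]
tcp_rot: [0.499, 0.5, -0.499, 0.501]
ft_force: [1.6, -0.3, -0.8]
gripper_width: 0.0929
```

```bash
python3 - <<'E'
from h import *
go([.469,-.311,.30],0)
im=shot('wrist','w1.png');c=cams.get_calibration('wrist')
print(c['xyz'],proj('wrist',[.469,-.311,.143],c))
for q in('hanger_tab','hanger'):
    for r in boxes_of(q,'wrist')[:3]: print(q,r['p'],r['uv'],at_z('wrist',r['uv'],.125,c))
E
```

```text
shift [ 0.2  1.6 -1.7] turn [ 0.0026  0.001  -0.0008] | at [ 0.4674 -0.3127  0.3002] w 0.0929 F [ 1.6 -0.3 -0.8] t 2.7 q7 [ 0.81  0.36 -0.44  1.89  0.19  0.93  0.29]
[ 0.47119627 -0.22452538  0.44762328] [276.29084858 207.14384137]
hanger_tab 0.97 [281.3, 186.1] [ 0.47389644 -0.29324028  0.125     ]
```

View pics/w1.png

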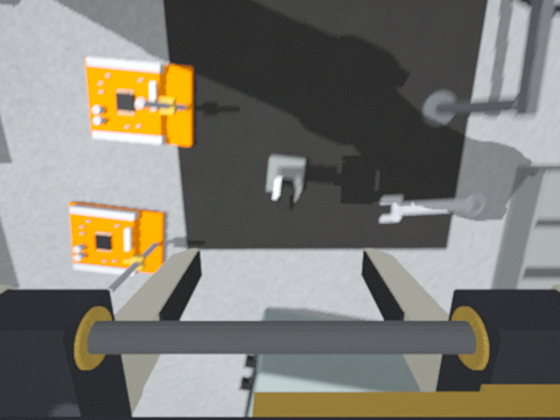

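```bash
python3 - <<'E'
from h import *
im=cv2.imread('pics/w1.png')[145:220,240:340];cv2.imwrite('pics/c1.png',cv2.resize(im,(800,600),interpolation=2))
E
```

```text
(no output)
```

View pics/c1.png

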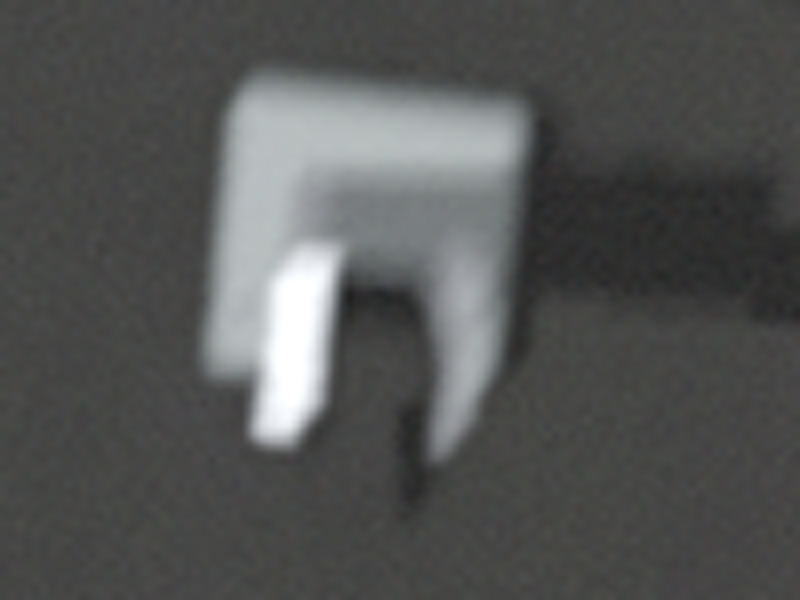

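```bash
python3 - <<'E'
from h import *
np.set_printoptions(precision=4,suppress=True)
f=lambda u,v:(240+u/8,145+v/8)
P=[at_z('wrist',f(*p),.02) for p in((245,72),(532,98),(203,378))]
print(P,np.linalg.norm(P[1]-P[0]),np.linalg.norm(P[2]-P[0]))
a=P[1]-P[0];b=P[0]-P[2];y1=np.arctan2(a[1],a[0]);y2=np.arctan2(b[1],b[0])-np.pi/2;print(y1,y2)
C=(P[1]+P[2])/2
y=(y1+y2)/2
print(C)
for p in((.008,0,.1),(-.014,0,.1),(-.014,.012,.02),(-.014,.012,.143),(0,0,.125)):  # hanger x = -world
    q=R.from_euler('z',y+np.pi).apply(p)+[C[0],C[1],0]
    uv=proj('wrist',q);print(p,q,uv,(uv-[240,145])*8)
go([C[0],C[1],.165],y)
E
```

```text
[array([ 0.4549, -0.2789,  0.02  ]), array([ 0.5031, -0.2831,  0.02  ]), array([ 0.4473, -0.3315,  0.02  ])] 0.04837831056305611 0.05313487334184943
-0.08652411328202217 -0.14413612914875507
[ 0.4752 -0.3073  0.02  ]
(0.008, 0, 0.1) [ 0.4672 -0.3063  0.1   ] [279.6279 186.8782] [317.0233 335.0259]
(-0.014, 0, 0.1) [ 0.4891 -0.3089  0.1   ] [299.0468 189.1363] [472.3745 353.0902]
(-0.014, 0.012, 0.02) [ 0.4877 -0.3208  0.02  ] [294.6177 184.7825] [436.9419 318.2602]
(-0.014, 0.012, 0.143) [ 0.4877 -0.3208  0.143 ] [299.8424 210.1645] [478.7389 521.3163]
(0, 0, 0.125) [ 0.4752 -0.3073  0.125 ] [287.1452 192.8637] [377.1613 382.9096]
shift [135.2   6.3  -3.8] turn [ 0.1191 -0.0002 -0.0015] | at [ 0.4687 -0.3111  0.3002] w 0.093 F [-0.2 -1.2  0.1] t 2.85 q7 [ 0.81  0.36 -0.44  1.89  0.19  0.93  0.29]
```

Emit:
drive_tool(commands=[{"turn":[0.105,0,0],"xyz":[50,4,-3],"gripper":1},{"turn":[0.105,0,0],"xyz":[100,4,-3],"gripper":0.5},{"turn":[0.105,0,0],"xyz":[140,4,-3],"gripper":0.3},{"turn":[0.105,0,0],"xyz":[170,4,-3],"gripper":0.0},{"turn":[0.105,0,0],"xyz":[172,4,-3],"gripper":-0.2}])

```text
t: 3.35
eef_pos: [0.4704, -0.3084, 0.1249]
tcp_rot: [-0.525, -0.475, 0.526, -0.472]
ft_force: [-0.3, -0.4, -0.6]
gripper_width: 0.0657
```

Emit:
drive_tool(commands=[{"turn":[0,0,0],"xyz":[0,0,0],"gripper":-0.4},{"turn":[0,0,0],"xyz":[0,0,0],"gripper":-1},{"turn":[0,0,0],"xyz":[0,0,0],"gripper":-1},{"turn":[0,0,0],"xyz":[0,0,0],"gripper":-1},{"turn":[0,0,0],"xyz":[0,0,0],"gripper":-1}])

```text
t: 3.85
eef_pos: [0.4707, -0.3087, 0.1258]
tcp_rot: [-0.525, -0.475, 0.526, -0.472]
ft_force: [1.1, 0.4, -0.1]
gripper_width: 0.0254
```

```bash
python3 - <<'E'
from h import *
print(yaw()); go([.473,-.308,.32],0.065)
E
```

```text
-0.10335877407592317
shift [-194.2    1.7   -1.2] turn [-0.1684 -0.0016  0.003 ] | at [ 0.4707 -0.3087  0.1258] w 0.0254 F [ 1.1  0.4 -0.1] t 3.85 q7 [ 0.7   0.58 -0.32  2.05  0.33  0.56  0.05]
```

Emit:
drive_tool(commands=[{"turn":[0,0,0],"xyz":[0,0,0],"gripper":-1},{"turn":[0,0,0],"xyz":[0,0,0],"gripper":-1},{"turn":[0,0,0],"xyz":[-10,0,0],"gripper":-1},{"turn":[0,0,0],"xyz":[-50,0,0],"gripper":-1},{"turn":[0,0,0],"xyz":[-95,0,0],"gripper":-1}])

```text
t: 4.35
eef_pos: [0.4701, -0.3082, 0.2212]
tcp_rot: [-0.524, -0.476, 0.526, -0.471]
ft_force: [0.8, -1.7, -1.3]
gripper_width: 0.016
```

Emit:
drive_tool(commands=[{"turn":[-0.168,0,0],"xyz":[-50,0,0],"gripper":-1},{"turn":[-0.168,0,0],"xyz":[-90,0,0],"gripper":-1},{"turn":[-0.168,0,0],"xyz":[-120,0,0],"gripper":-1},{"turn":[-0.168,0,0],"xyz":[-120,0,-40],"gripper":-1},{"turn":[-0.168,0,0],"xyz":[-120,0,-80],"gripper":-1}])

```text
t: 4.85
eef_pos: [0.4788, -0.2289, 0.3429]
tcp_rot: [0.484, 0.517, -0.484, 0.514]
ft_force: [0.7, 0.3, -1.9]
gripper_width: 0.0158
```

```bash
python3 - <<'E'
from h import *
np.set_printoptions(precision=4,suppress=True)
print(yaw()); go([.67,-.07,.345],0.065)
im=shot('wrist','w2.png');c=cams.get_calibration('wrist');print(c)
for q in('mark','hanger_seat','hanger_tab','chip','clip_tip'):
    for r in boxes_of(q,'wrist')[:2]: print(q,r['p'],r['uv'],at_z('wrist',r['uv'],.17,c))
E
```

```text
0.06240158614988052
shift [  -2.5  200.7 -146.6] turn [-0.0026 -0.0033  0.004 ] | at [ 0.4788 -0.2289  0.3429] w 0.0158 F [ 0.7  0.3 -1.9] t 4.85 q7 [ 0.74  0.29 -0.51  1.89  0.17  1.01  0.22]
{'fx': 315.24595412430375, 'fy': 315.24595412430375, 'cx': 281.19109953851677, 'cy': 212.07160887904857, 'xyz': array([ 0.4744, -0.1413,  0.4901]), 'orientation': array([-0.1434, -0.0033,  0.035 ,  0.989 ])}
hanger_seat 0.85 [283.1, 235.7] [ 0.4839 -0.2624  0.17  ]
hanger_tab 0.83 [278.3, 241.7] [ 0.4792 -0.2697  0.17  ]
chip 0.97 [150.1, 155.2] [ 0.3442 -0.1858  0.17  ]
chip 0.83 [122.0, 268.0] [ 0.3068 -0.3138  0.17  ]
clip_tip 0.54 [175.3, 168.3] [ 0.3692 -0.1973  0.17  ]
clip_tip 0.45 [138.4, 292.1] [ 0.3234 -0.3431  0.17  ]
```

Emit:
drive_tool(commands=[{"turn":[0,0,0],"xyz":[-2,40,-25],"gripper":-1},{"turn":[0,0,0],"xyz":[-2,80,-50],"gripper":-1},{"turn":[0,0,0],"xyz":[-2,120,-75],"gripper":-1},{"turn":[0,0,0],"xyz":[-2,160,-100],"gripper":-1},{"turn":[0,0,0],"xyz":[-2,190,-120],"gripper":-1}])

```text
t: 5.65
eef_pos: [0.6625, -0.0973, 0.3421]
tcp_rot: [0.483, 0.518, -0.484, 0.513]
ft_force: [0.2, -0.8, -1.3]
gripper_width: 0.016
```

```bash
python3 - <<'E'
from h import *
np.set_printoptions(precision=4,suppress=True)
print(yaw()); go([.72,.09,.345],0.065)
im=shot('wrist','w3.png');c=cams.get_calibration('wrist');print(c)
for q in('mark','hanger_seat','hanger_tab','chip','clip_tip'):
    for r in boxes_of(q,'wrist')[:2]: print(q,r['p'],r['uv'],at_z('wrist',r['uv'],.17,c),at_z('wrist',r['uv'],.025,c))
E
```

```text
0.06355951132609176
shift [  -2.5   69.3 -183.3] turn [-0.0015 -0.0046  0.0064] | at [ 0.6625 -0.0973  0.3421] w 0.016 F [ 0.2 -0.8 -1.3] t 5.65 q7 [ 0.4   0.49 -0.52  1.59  0.25  1.14 -0.11]
{'fx': 315.24595412430375, 'fy': 315.24595412430375, 'cx': 281.19109953851677, 'cy': 212.07160887904857, 'xyz': array([ 0.6609, -0.0132,  0.4891]), 'orientation': array([-0.1428, -0.0031,  0.0338,  0.9892])}
hanger_seat 0.94 [281.4, 236.5] [ 0.6683 -0.1345  0.17  ] [ 0.6716 -0.1896  0.025 ]
hanger_tab 0.79 [279.3, 241.0] [ 0.6664 -0.1398  0.17  ] [ 0.6689 -0.1974  0.025 ]
hanger_tab 0.39 [365.8, 164.8] [ 0.7481 -0.0516  0.17  ] [ 0.7877 -0.069   0.025 ]
chip 0.68 [193.6, 103.6] [ 0.5751 -0.0046  0.17  ] [ 0.536  -0.0008  0.025 ]
chip 0.61 [38.7, 316.0] [ 0.3912 -0.2533  0.17  ] [ 0.2686 -0.3625  0.025 ]
clip_tip 0.66 [49.8, 251.5] [ 0.4156 -0.1696  0.17  ] [ 0.3042 -0.2407  0.025 ]
clip_tip 0.63 [221.8, 104.4] [ 0.6021 -0.0035  0.17  ] [0.5753 0.0008 0.025 ]
```

View pics/w3.png

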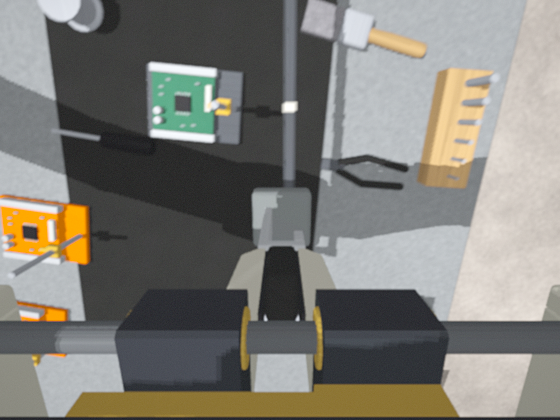

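```bash
python3 - <<'E'
from h import *
np.set_printoptions(precision=4,suppress=True)
im=cv2.imread('pics/w3.png').astype(int);g=im.sum(2)/3
print('mark patch');print(g[98:115,280:300:1].astype(int))
print('rows');
for r in(20,60,150): print(r,g[r,278:302].astype(int))
print('head row 215',g[212,242:322].astype(int));print('col 281',g[180:256,262].astype(int))
for uv in((290,106),): print(at_z('wrist',uv,.17))
E
```

```text
mark patch
[[ 64  66  74  93 103 111 124 126 127 126 125 126 123 114 103  90  77  67
   65  62]
 [ 64  64  75  91 102 111 120 125 125 126 125 126 121 113 102  88  74  63
   61  67]
 [ 58  62  76  88 101 118 131 136 135 133 134 135 131 123 116 107  91  77
   65  66]
 [ 64  63  74  93 120 151 174 179 177 177 178 177 177 174 170 162 148 115
   76  64]
 [ 61  66  88 122 162 199 219 221 220 220 220 219 219 217 214 205 184 143
   87  62]
 [ 63  86 126 168 203 231 245 244 244 243 244 243 243 240 234 220 192 148
   87  62]
 [ 70 108 161 199 227 246 254 254 253 253 253 253 253 252 240 221 193 146
   84  63]
 [ 70 121 178 210 235 252 255 255 255 255 255 255 255 253 242 219 191 146
   86  60]
 [ 70 125 179 211 235 252 255 255 255 255 255 255 255 253 241 220 191 148
   83  64]
 [ 73 123 180 211 235 252 255 255 255 255 255 255 255 253 241 219 192 145
   86  58]
 [ 72 122 178 211 235 252 255 255 255 255 255 255 255 253 241 221 191 147
   84  64]
 [ 67 122 179 212 235 251 254 254 254 254 254 254 254 253 238 215 184 138
   83  65]
 [ 68 122 177 212 231 243 248 249 249 248 248 248 248 243 223 192 154
[... 651 characters left out ...]
  67  67  67  65]
head row 215 [ 43  43  40  41  42  43  37  42  38  61 115 157 174 176 176 178 176 178
 176 178 179 177 170 153 147 144 146 144 145 137 123 116 115 116 116 116
 115 115 118 115 114 116 113 117 116 118 116 117 115 117 116 114 118 115
 115 117 116 115 114 117 114 116 115 117 118 115 112 109  95  60  44  39
  44  52  82 105 124 126 129 130]
col 281 [ 45  45  43  38  44  37  46  69  93 104 111 128 149 163 167 172 176 178
 178 177 177 177 177 178 177 178 177 176 178 176 178 177 179 179 177 177
 175 172 168 168 165 162 159 155 151 150 149 147 144 146 143 146 144 143
 144 144 142 145 145 143 144 144 144 144 149 158 165 164 161 154 154 154
 155 156 158 156]
[ 0.6613 -0.0089  0.17  ]
```

```bash
python3 - <<'E'
from h import *
np.set_printoptions(precision=4,suppress=True)
s=env.observe();z=s['eef_pos'][2]-.1258+.02
print('mark',at_z('wrist',(289.3,106.6),.17))
a,b=at_z('wrist',(289.9,20),.17),at_z('wrist',(288.6,150),.17);print(a,b,'rail yaw',np.arctan2(-(a-b)[0],(a-b)[1]))
print('head x',at_z('wrist',(251.5,212),z),at_z('wrist',(310.5,212),z),'y edge',at_z('wrist',(281,189.5),z),at_z('wrist',(281,191.5),z))
print('chip',at_z('wrist',(183.5,103),.025)); print(s['eef_pos'])
E
```

```text
mark [ 0.6607 -0.0095  0.17  ]
[0.6562 0.0638 0.17  ] [ 0.6629 -0.0505  0.17  ] rail yaw 0.05856094583517897
head x [ 0.6339 -0.0971  0.2366] [ 0.6832 -0.094   0.2366] y edge [ 0.6574 -0.0763  0.2366] [ 0.6575 -0.078   0.2366]
chip [ 0.5152 -0.0091  0.025 ]
[ 0.6598 -0.0998  0.3424]
```

Emit:
drive_tool(commands=[{"turn":[0,0,0],"xyz":[0,18,-45],"gripper":-1},{"turn":[0,0,0],"xyz":[0,36,-90],"gripper":-1},{"turn":[0,0,0],"xyz":[0,54,-135],"gripper":-1},{"turn":[0,0,0],"xyz":[0,72,-175],"gripper":-1},{"turn":[0,0,0],"xyz":[0,77,-188],"gripper":-1}])

```text
t: 6.45
eef_pos: [0.7249, 0.0969, 0.3426]
tcp_rot: [0.483, 0.519, -0.484, 0.513]
ft_force: [-0.0, 0.7, -1.4]
gripper_width: 0.0158
```

Emit:
drive_tool(commands=[{"turn":[0,0,0],"xyz":[20,0,0],"gripper":-1},{"turn":[0,0,0],"xyz":[50,0,0],"gripper":-1},{"turn":[0,0,0],"xyz":[80,0,0],"gripper":-1},{"turn":[0,0,0],"xyz":[106,0,0],"gripper":-1},{"turn":[0,0,0],"xyz":[106,0,0],"gripper":-1}])

```text
t: 6.95
eef_pos: [0.7221, 0.0941, 0.233]
tcp_rot: [0.481, 0.52, -0.486, 0.511]
ft_force: [-1.6, -0.6, -1.4]
gripper_width: 0.0163
```

```bash
python3 - <<'E'
from h import *
np.set_printoptions(precision=4,suppress=True)
env.observe();cams.camera('top')
print(yaw()); go([.658,.09,.236],0.06)
im=shot('wrist','w4.png');c=cams.get_calibration('wrist');print(c['xyz'],env.observe()['eef_pos'])
cv2.imwrite('pics/w4b.png',np.vstack([cv2.resize(im[60:330,180:450],(600,600))]))
E
```

```text
0.06379624372256033
shift [  0.1 -65.4   0.7] turn [ 0.0038 -0.0043  0.0102] | at [0.7232 0.0949 0.2355] w 0.016 F [-0.1  0.2 -0.2] t 7.0 q7 [ 0.08  0.65 -0.49  1.56  0.33  1.02 -0.43]
[0.7201 0.1754 0.3843] [0.7242 0.0957 0.2372]
```

View pics/w4.png

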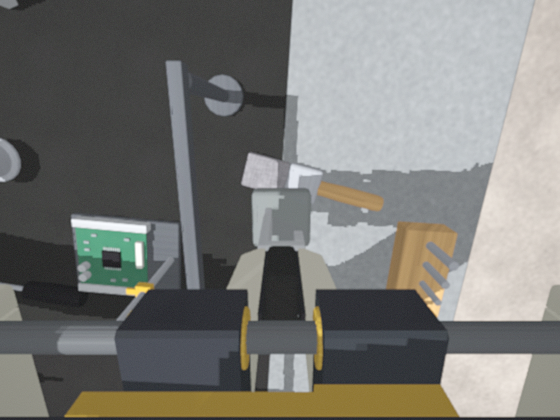

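```bash
python3 - <<'E'
from h import *
np.set_printoptions(precision=4,suppress=True)
im=cv2.imread('pics/w4.png').astype(int);g=im.sum(2)/3
for r in(100,150,200,250): print(r,g[r,165:205].astype(int))
print(g[212,242:322].astype(int))
s=env.observe();print(s['eef_pos'],yaw())
for uv in((177,80),(182,150),(189.5,250)): print(at_z('wrist',uv,.17))
z=s['eef_pos'][2]-.1258+.02
print('head',at_z('wrist',(251.5,212),z),at_z('wrist',(310.5,212),z),at_z('wrist',(281,190),z))
R_=R.from_quat(s['tcp_rot']).as_matrix();print(R_)
E
```

```text
100 [ 66  65  64  73 112 144 151 153 150 150 150 149 150 148 149 146 148 144
 128  95  72  67  71  68  70  68  68  65  66  69  66  67  66  66  69  70
  70  63  68  97]
150 [ 68  68  67  65  67  70  67  66  81 118 145 147 149 148 147 147 147 145
 147 146 147 146 132 102  75  69  68  68  70  71  68  66  67  65  67  65
  70  69  65  68]
200 [ 67  68  66  67  63  66  66  66  68  66  67  66  69 100 131 144 148 143
 143 141 142 140 142 142 144 144 134 103  72  68  69  70  67  69  65  65
  68  69  67  67]
250 [130 128 130 131 130 131 129 127 129 128 129 129 123 100  71  57  46  55
 104 138 144 143 141 140 140 139 139 140 140 143 134 110  78  67  67  68
  68  70  70  68]
[ 68  68  70  65  66  70  66  66  72  89 129 165 179 182 178 176 180 182
 182 182 183 182 174 159 153 151 150 150 148 140 124 118 117 119 119 119
 119 119 121 118 120 118 120 118 119 120 121 120 120 119 118 119 118 118
 119 117 119 121 120 120 121 120 120 120 119 118 115 114 134 169 185 198
 201 196 186 177 173 175 173 175]
[0.7242 0.0957 0.2372] 0.06409728802448864
[0.6514 0.1941 0.17  ]
[0.6534 0.1506 0.17  ]
[0.657 0.078 0.17 ]
head [0.6983 0.0985 0.1314] [0.7476 0.1017 0.1314] [0.7218 0.1189 0.1314]
[[-0.0076  0.9979  0.064 ]
 [ 0.0047  0.0641 -0.9979]
 [-1.     -0.0073 -0.0051]]
```

Emit:
drive_tool(commands=[{"turn":[-0.002,-0.005,0.009],"xyz":[0,-15,0],"gripper":-1},{"turn":[-0.002,-0.005,0.009],"xyz":[0,-32,0],"gripper":-1},{"turn":[-0.002,-0.005,0.009],"xyz":[0,-50,0],"gripper":-1},{"turn":[-0.002,-0.005,0.009],"xyz":[0,-62,0],"gripper":-1},{"turn":[-0.002,-0.005,0.009],"xyz":[0,-67.5,0],"gripper":-1}])

```text
t: 7.55
eef_pos: [0.6629, 0.0914, 0.2424]
tcp_rot: [0.489, 0.512, -0.478, 0.52]
ft_force: [17.4, 0.1, -4.4]
gripper_width: 0.0197
```

```bash
python3 - <<'E'
from h import *
np.set_printoptions(precision=4,suppress=True)
for i in range(3): cams.camera('top')
s=env.observe();print(s['eef_pos']); im=shot('wrist','w5.png')
s=env.observe();print(s['eef_pos'],yaw(),R.from_quat(s['tcp_rot']).as_matrix()[:,0]); go([.6567,s['eef_pos'][1],.2008],0.06)
g=im.astype(int).sum(2)//3
for r in(60,110,160): print(r,g[r,262:310])
E
```

```text
[0.6633 0.0914 0.2424]
[0.6634 0.0915 0.2424] 0.06452180318289656 [ 0.0176  0.0031 -0.9998]
shift [41.5 -7.4 -0.3] turn [ 0.0045 -0.002  -0.0178] | at [0.6634 0.0915 0.2424] w 0.0191 F [14.2  0.5 -1.5] t 7.75 q7 [ 0.1   0.56 -0.5   1.72  0.33  0.92 -0.47]
60 [63 68 67 66 67 69 67 67 69 67 67 68 66 69 67 69 68 67 68 68 71 66 68 70
 67 67 68 70 67 68 68 72 66 71 70 72 67 66 70 71 70 69 69 71 72 68 67 70]
110 [148 149 148 146 146 146 145 145 144 143 143 142 129 120 132 137 137 138
 139 138 132 111  86  61  46  49  57  70  69  69  71  70  68  68  70  70
  69  67  67  69  68  66  69  66  65  69  68  68]
160 [139 146 148 144 145 145 145 143 141 141 142 144 132 100  71  67  69  67
  72  70  68  68  68  68  69  73  68  65  75 102 148 177 191 195 193 194
 197 194 192 193 196 194 192 190 193 193 192 187]
```

```bash
python3 - <<'E'
from h import *
a=shot('scene');b=cv2.imread('pics/w5.png')
cv2.imwrite('pics/c5.png',np.hstack([cv2.resize(a[170:270,260:360],(400,400),interpolation=2),cv2.resize(b[150:290,210:350],(400,400),interpolation=2)]))
E
```

```text
(no output)
```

View pics/c5.png

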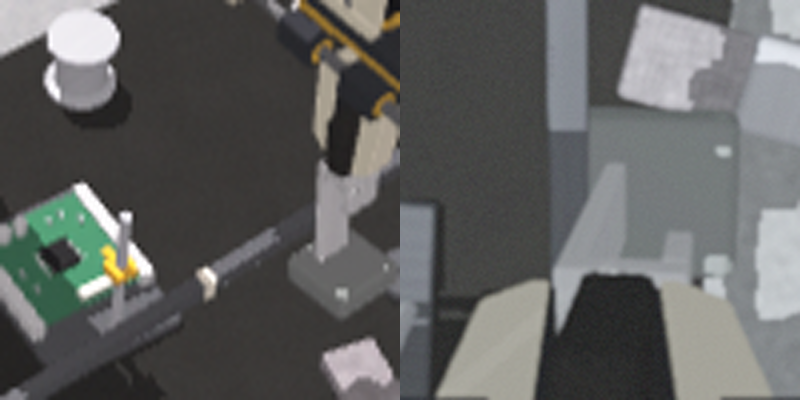

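Emit:
drive_tool(commands=[{"turn":[0,0,-0.018],"xyz":[0,12,0],"gripper":-1},{"turn":[0,0,-0.018],"xyz":[0,30,0],"gripper":-1},{"turn":[0,0,-0.018],"xyz":[-30,60,0],"gripper":-1},{"turn":[0,0,-0.018],"xyz":[-70,60,0],"gripper":-1},{"turn":[0,0,-0.018],"xyz":[-105,60,0],"gripper":-1}])

```text
t: 8.3
eef_pos: [0.7224, 0.0947, 0.3521]
tcp_rot: [0.485, 0.516, -0.483, 0.515]
ft_force: [-0.0, -0.6, -0.9]
gripper_width: 0.0158
```

```bash
python3 - <<'E'
from h import *
np.set_printoptions(precision=4,suppress=True)
for i in range(3): cams.camera('top')
s=env.observe();print(s['eef_pos']); im=shot('wrist','w6.png')
s=env.observe();print(s['eef_pos'],yaw(),R.from_quat(s['tcp_rot']).as_matrix()[:,0]); go([.59,.09,.345],0.06)
g=im.astype(int).sum(2)//3
print(g[212,242:322]);print(g[180:200,262])
for uv in((251.5,212),(310.5,212),(281,190)): print(at_z('wrist',uv,s['eef_pos'][2]-.106))
E
```

```text
[0.7227 0.0952 0.3536]
[0.7218 0.0947 0.3511] 0.06383560422356319 [ 0.0035  0.0023 -1.    ]
shift [   5.6 -131.9   -3.7] turn [ 0.0038 -0.0021 -0.0036] | at [0.7218 0.0947 0.3511] w 0.0159 F [ 0.2 -0.2 -2.4] t 8.5 q7 [ 0.1   0.56 -0.52  1.44  0.28  1.21 -0.39]
[ 67  65  64  65  64  67  65  66  60  74 120 163 176 176 176 176 179 180
 180 181 178 175 164 151 146 147 146 148 144 140 123 121 118 119 118 118
 119 117 118 117 119 121 118 117 116 119 117 117 115 117 119 118 117 117
 117 118 119 118 119 116 118 119 116 117 117 116 109 114 160 196 199 197
 196 196 197 195 192 191 190 190]
[ 66  67  65  64  64  63  73  88 102 107 123 145 162 167 174 177 179 180
 182 181]
[0.6971 0.0973 0.2451]
[0.7464 0.1003 0.2451]
[0.7206 0.1176 0.2451]
```

Emit:
drive_tool(commands=[{"turn":[0,-0.002,-0.004],"xyz":[0,-45,0],"gripper":-1},{"turn":[0,-0.002,-0.004],"xyz":[0,-90,0],"gripper":-1},{"turn":[0,-0.002,-0.004],"xyz":[0,-125,0],"gripper":-1},{"turn":[0,-0.002,-0.004],"xyz":[15,-130,0],"gripper":-1},{"turn":[0,-0.002,-0.004],"xyz":[50,-130,0],"gripper":-1}])

```text
t: 9.0
eef_pos: [0.592, 0.0863, 0.3028]
tcp_rot: [0.485, 0.514, -0.483, 0.517]
ft_force: [1.6, 0.0, -1.8]
gripper_width: 0.0156
```

Emit:
drive_tool(commands=[{"turn":[0,0,0],"xyz":[30,0,0],"gripper":-1},{"turn":[0,0,0],"xyz":[55,0,0],"gripper":-1},{"turn":[0,0,0],"xyz":[65,0,0],"gripper":-1},{"turn":[0,0,0],"xyz":[66,0,0],"gripper":-1},{"turn":[0,0,0],"xyz":[66,0,0],"gripper":-1}])

```text
t: 9.5
eef_pos: [0.5925, 0.0864, 0.2374]
tcp_rot: [0.485, 0.514, -0.483, 0.517]
ft_force: [0.2, 0.7, -1.0]
gripper_width: 0.0155
```

```bash
python3 - <<'E'
from h import *
np.set_printoptions(precision=4,suppress=True)
for i in range(3): cams.camera('top')
s=env.observe();im=shot('wrist','w7.png')
s=env.observe();print(s['eef_pos'],yaw(),R.from_quat(s['tcp_rot']).as_matrix()[:,0]); go([.6567,s['eef_pos'][1],.236],0.06)
g=im.astype(int).sum(2)//3
for r in (100,200): print(r,g[r,350:450])
E
```

```text
[0.5928 0.0864 0.238 ] 0.06342567680964184 [ 0.0064  0.     -1.    ]
shift [ 2.4 63.8  4.1] turn [ 0.0034  0.0004 -0.0064] | at [0.5928 0.0864 0.238 ] w 0.0155 F [ 0.5  0.1 -1.7] t 9.7 q7 [ 0.12  0.49 -0.52  1.88  0.32  0.85 -0.5 ]
100 [ 90  93  94  89  73  48  46  52  49  52  50  48  50  49  59  81 102 102
 103 106 124 148 153 153 154 152 151 151 149 150 149 149 148 147 140 114
  67  44  49  53  48  48  49  49  49  70 119 143 145 146 146 147 146 146
 145 144 154 183 209 212 211 210 209 209 208 208 207 208 208 207 207 208
 207 208 210 210 210 207 205 205 206 207 209 210 211 211 209 208 207 207
 207 206 207 206 203 206 205 206 207 206]
200 [ 47  50  47  48  54  46  49  56  71  76  76  76  78  94  96 100  96  98
  96  93  95  96  93  96  96  92  76  53  48  65 113 144 147 147 143 144
 146 145 148 143 144 141 144 146 145 146 143 145 145 143 143 145 145 147
 147 147 150 149 152 155 162 164 165 165 164 165 166 166 159 149 141 138
 140 142 145 147 147 148 148 146 143 142 141 143 142 143 144 141 141 141
 143 140 140 140 137 138 138 137 139 143]
```

```bash
python3 - <<'E'
from h import *
np.set_printoptions(precision=4,suppress=True)
for uv in((370.3,100),(385.2,100)): print(at_z('wrist',uv,.17))
s=env.observe();print(s['eef_pos'])
for uv in((251.5,212),(310.5,212)): print(at_z('wrist',uv,s['eef_pos'][2]-.106))
E
```

```text
[0.6446 0.1805 0.17  ]
[0.6542 0.1811 0.17  ]
[0.5928 0.0864 0.238 ]
[0.5683 0.0888 0.132 ]
[0.6177 0.0918 0.132 ]
```

Emit:
drive_tool(commands=[{"turn":[0.003,0,-0.006],"xyz":[0,15,0],"gripper":-1},{"turn":[0.003,0,-0.006],"xyz":[0,35,0],"gripper":-1},{"turn":[0.003,0,-0.006],"xyz":[0,52,0],"gripper":-1},{"turn":[0.003,0,-0.006],"xyz":[0,63,0],"gripper":-1},{"turn":[0.003,0,-0.006],"xyz":[0,63,0],"gripper":-1}])

```text
t: 10.2
eef_pos: [0.6567, 0.0905, 0.2385]
tcp_rot: [0.485, 0.514, -0.484, 0.515]
ft_force: [-0.5, 0.4, -1.4]
gripper_width: 0.0158
```

```bash
python3 - <<'E'
from h import *
np.set_printoptions(precision=4,suppress=True)
for i in range(2): cams.camera('top')
s=env.observe();im=shot('wrist','w8.png')
s=env.observe();print(s['eef_pos'],yaw(),R.from_quat(s['tcp_rot']).as_matrix()[:,0]); go([.656,s['eef_pos'][1],.201],0.06)
g=im.astype(int).sum(2)//3
for r in (60,100,150): print(r,g[r,260:310])
for uv in((279,100),): print(at_z('wrist',uv,.17))
E
```

```text
[0.6548 0.0905 0.2384] 0.06077293400351465 [-0.0002 -0.0005 -1.    ]
shift [37.4  1.2  0.1] turn [0.0008 0.0005 0.0002] | at [0.6548 0.0905 0.2384] w 0.0154 F [ 0.4 -0.  -1.1] t 10.35 q7 [ 0.1   0.56 -0.5   1.73  0.33  0.93 -0.47]
60 [68 67 70 68 69 67 70 69 69 66 68 68 66 71 77 89 94 94 90 94 91 91 89 92
 92 90 91 92 87 73 69 72 72 69 69 73 73 71 71 70 71 69 69 69 71 71 67 74
 71 69]
100 [ 69  67  76 113 143 148 147 149 149 146 144 144 143 136 132 142 150 149
 150 148 150 148 147 147 144 146 147 143 133 108  88  88  92  88  86  86
  87  88  89  81  67  48  41  47  45  45  41  42  43  40]
150 [ 71  70  68  67  68  71  72  69  69  69  71  70  68  73 108 139 147 149
 148 147 146 146 146 143 142 141 145 142 128  93  68  69  67  68  68  66
  68  67  71  72  66  68  68  68  73  83  82  76  69  66]
[0.6479 0.1808 0.17  ]
```

```bash
python3 - <<'E'
from h import *
np.set_printoptions(precision=4,suppress=True)
p=at_z('wrist',(281.3,150),.17);print(p,'rail x at tcp y',p[0]+.058*(p[1]-.0905), at_z('wrist',(281.5,60),.17))
s=env.observe();print(s['eef_pos'])
for uv in((251.5,212),(310.5,212)): print(at_z('wrist',uv,s['eef_pos'][2]-.106))
E
```

```text
[0.6513 0.1492 0.17  ] rail x at tcp y 0.6546698208502003 [0.6481 0.2043 0.17  ]
[0.6548 0.0905 0.2384]
[0.6297 0.0928 0.1324]
[0.679  0.0958 0.1324]
```

Emit:
drive_tool(commands=[{"turn":[0,0,0],"xyz":[12,0,0],"gripper":-1},{"turn":[0,0,0],"xyz":[24,0,0],"gripper":-1},{"turn":[0,0,0],"xyz":[32,0,0],"gripper":-1},{"turn":[0,0,0],"xyz":[36,0,0],"gripper":-1},{"turn":[0,0,0],"xyz":[37,0,0],"gripper":-1}])

```text
t: 10.85
eef_pos: [0.6539, 0.0903, 0.2033]
tcp_rot: [0.484, 0.515, -0.485, 0.515]
ft_force: [-12.3, -4.0, 30.5]
gripper_width: 0.0157
```

Emit:
drive_tool(commands=[{"turn":[0,0,0],"xyz":[0,0,0],"gripper":-1},{"turn":[0,0,0],"xyz":[0,0,0],"gripper":-1},{"turn":[0,0,0],"xyz":[0,0,0],"gripper":-1},{"turn":[0,0,0],"xyz":[0,0,0],"gripper":-1},{"turn":[0,0,0],"xyz":[0,0,0],"gripper":-1}])

```text
t: 11.35
eef_pos: [0.6537, 0.0903, 0.2034]
tcp_rot: [0.484, 0.515, -0.486, 0.515]
ft_force: [-2.4, -0.8, 7.1]
gripper_width: 0.0158
```

```bash
python3 - <<'E'
from h import *
np.set_printoptions(precision=4,suppress=True)
a=shot('scene');b=shot('wrist','w9.png'); go([.655,.09,.2008],.06);print(R.from_quat(env.observe()['tcp_rot']).as_matrix()[:,0])
cv2.imwrite('pics/c9.png',np.hstack([cv2.resize(a[170:270,260:360],(400,400),interpolation=2),cv2.resize(b[150:290,210:350],(400,400),interpolation=2)]))
E
```

```text
shift [2.6 1.2 0.4] turn [0.0006 0.0023 0.0015] | at [0.6538 0.0903 0.2034] w 0.0157 F [-2.3 -0.4  7.3] t 11.45 q7 [ 0.09  0.6  -0.48  1.77  0.35  0.87 -0.5 ]
[-0.0014 -0.0024 -1.    ]
```

View pics/c9.png

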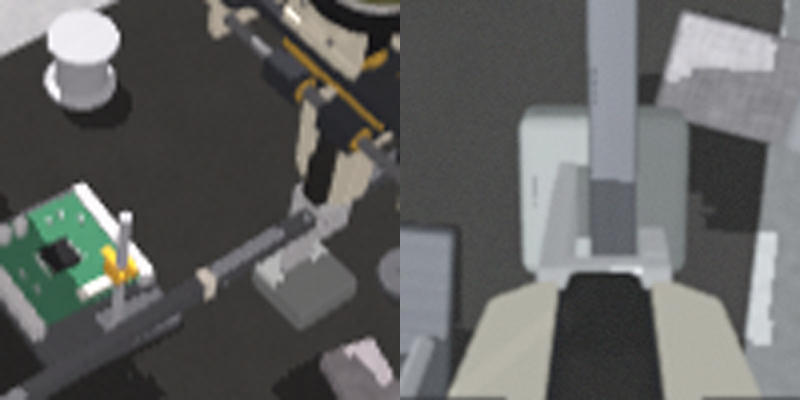

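Emit:
drive_tool(commands=[{"turn":[0,0,0],"xyz":[-0.3,0,10],"gripper":-1},{"turn":[0,0,0],"xyz":[-0.3,0,22],"gripper":-1},{"turn":[0,0,0],"xyz":[-0.3,0,34],"gripper":-1},{"turn":[0,0,0],"xyz":[-0.3,0,45],"gripper":-1},{"turn":[0,0,0],"xyz":[-0.3,0,50],"gripper":-1}])

```text
t: 11.95
eef_pos: [0.6569, 0.0379, 0.2035]
tcp_rot: [0.484, 0.514, -0.486, 0.515]
ft_force: [-0.5, 0.2, -2.0]
gripper_width: 0.0159
```

```bash
python3 - <<'E'
from h import *
np.set_printoptions(precision=4,suppress=True)
cams.camera('top');go([.6622,-.006,.2034],.058);print(yaw())
E
```

```text
shift [ 0.2  2.8 43.7] turn [-0.0001  0.0037  0.0021] | at [0.6569 0.0374 0.2035] w 0.0161 F [ 0.1 -1.4 -0.7] t 12.0 q7 [ 0.17  0.6  -0.48  1.77  0.36  0.86 -0.42]
0.057917290023487986
```

Emit:
drive_tool(commands=[{"turn":[0,0,0],"xyz":[0.6,0,10],"gripper":-1},{"turn":[0,0,0],"xyz":[0.6,0,22],"gripper":-1},{"turn":[0,0,0],"xyz":[0.6,0,33],"gripper":-1},{"turn":[0,0,0],"xyz":[0.6,0,41],"gripper":-1},{"turn":[0,0,0],"xyz":[0.6,0,43.5],"gripper":-1}])

```text
t: 12.5
eef_pos: [0.6597, -0.0069, 0.2034]
tcp_rot: [0.484, 0.513, -0.487, 0.515]
ft_force: [1.0, 3.7, 3.5]
gripper_width: 0.0158
```

```bash
python3 - <<'E'
from h import *
np.set_printoptions(precision=4,suppress=True)
cams.camera('wrist');go([.6622,-.006,.2034],.058)
a=shot('scene','s10.png');b=shot('top','t10.png')
cv2.imwrite('pics/c10.png',np.hstack([cv2.resize(a[200:280,270:350],(400,400),interpolation=2),cv2.resize(b[100:180,240:320],(400,400),interpolation=2)]))
E
```

```text
shift [ 0.   2.5 -0.8] turn [-0.0011  0.0036  0.0012] | at [ 0.6598 -0.0069  0.2035] w 0.0161 F [0.4 1.3 5.1] t 12.55 q7 [ 0.24  0.6  -0.49  1.77  0.36  0.87 -0.36]
```

View pics/c10.png

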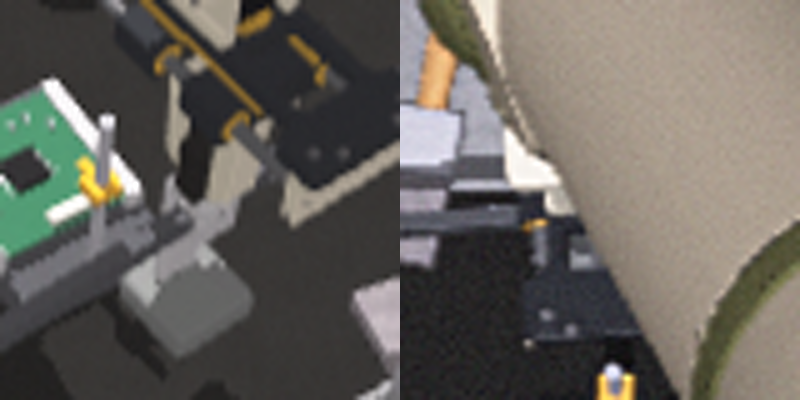

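Emit:
drive_tool(commands=[{"turn":[0,0,0],"xyz":[-0.4,0,0],"gripper":-0.3},{"turn":[0,0,0],"xyz":[-0.4,0,0],"gripper":-0.3},{"turn":[0,0,0],"xyz":[-0.4,0,0],"gripper":-0.3},{"turn":[0,0,0],"xyz":[-10,0,0],"gripper":-0.3},{"turn":[0,0,0],"xyz":[-30,0,0],"gripper":-0.3}])

```text
t: 13.15
eef_pos: [0.6589, -0.007, 0.2327]
tcp_rot: [0.483, 0.514, -0.488, 0.514]
ft_force: [0.1, -0.3, 1.0]
gripper_width: 0.0326
```

Emit:
drive_tool(commands=[{"turn":[0,0,0],"xyz":[-45,0,0],"gripper":0},{"turn":[0,0,0],"xyz":[-90,0,20],"gripper":0.5},{"turn":[0,0,0],"xyz":[-115,0,60],"gripper":1},{"turn":[0,0,0],"xyz":[-115,0,92],"gripper":1},{"turn":[0,0,0],"xyz":[-115,0,92],"gripper":1}])

```text
t: 13.65
eef_pos: [0.6647, -0.1046, 0.3493]
tcp_rot: [0.485, 0.511, -0.49, 0.514]
ft_force: [-0.7, -0.5, -0.8]
gripper_width: 0.0682
```

```bash
python3 - <<'E'
from h import *
np.set_printoptions(precision=4,suppress=True)
for i in range(3): cams.camera('top')
go([.6625,-.0973,.3421],.063)
im=shot('wrist','w11.png');c=cams.get_calibration('wrist');print(c['xyz'])
old=cv2.imread('pics/w3.png')
A=cv2.resize(old[60:160,150:350],(800,400),interpolation=2)[:, :];B=cv2.resize(im[60:160,150:350],(800,400),interpolation=2)
cv2.imwrite('pics/c11.png',cv2.resize(np.vstack([A,B]),(750,600)) if 0 else np.vstack([A[:300],B[:300]]))
# register chip region
t=old[60:145,145:245];r=cv2.matchTemplate(im,t,cv2.TM_CCOEFF_NORMED);print(cv2.minMaxLoc(r))
E
```

```text
shift [ 6.1 -1.8 -0.4] turn [-0.0051  0.0037  0.0048] | at [ 0.6643 -0.0976  0.3482] w 0.08 F [0.6 0.1 0.2] t 13.8 q7 [ 0.4   0.49 -0.52  1.58  0.26  1.15 -0.13]
[ 0.6602 -0.0159  0.4944]
(-0.4162171185016632, 0.9702320098876953, (51, 52), (142, 59))
```

View pics/c11.png

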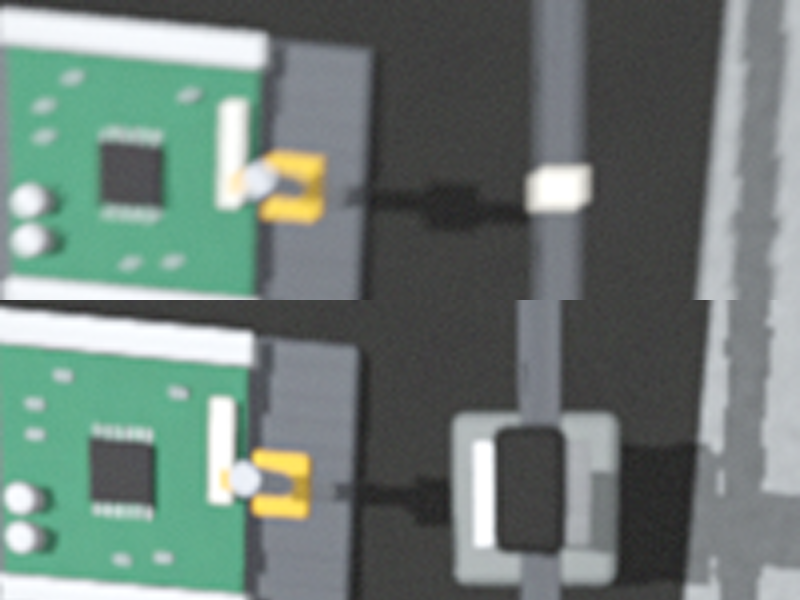

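```bash
python3 - <<'E'
from h import *
np.set_printoptions(precision=4,suppress=True)
print('bridge',at_z('wrist',(282.5,108.6),.178),'tab top',at_z('wrist',(282.6,107.6),.218),'head top',at_z('wrist',(284,109.6),.095))
old=cv2.imread('pics/w3.png');im=cv2.imread('pics/w11.png')
sh=cv2.phaseCorrelate(np.float32(cv2.cvtColor(old[60:145,145:245],6)),np.float32(cv2.cvtColor(im[60:145,145:245],6)),cv2.createHanningWindow((100,85),cv2.CV_32F))
print(sh)
c=cams.get_calibration('wrist')
# mark, from board-relative: chip in old & new
print('chip new',at_z('wrist',(150+122/4,60+170/4),.025))
# fit old camera: new calib shifted laterally so chip pixel agrees
chip=at_z('wrist',(150+122/4,60+170/4),.025)
co={'fx':315.24595,'fy':315.24595,'cx':281.1911,'cy':212.0716,'xyz':np.array([.6609,-.0132,.4891]),'orientation':np.array([-0.1428,-0.0031,0.0338,0.9892])}
off=chip-at_z('x',(150+131/4,60+173/4),.025,co);print('off',off);co['xyz']=co['xyz']+off
print('mark',at_z('x',(289.3,106.6),.17,co))
E
```

```text
bridge [ 0.6597 -0.01    0.178 ] tab top [ 0.6598 -0.0099  0.218 ] head top [ 0.6615 -0.0095  0.095 ]
((-2.55726921273871, -0.6127064718534854), 1.0665735416412354)
chip new [ 0.5155 -0.0074  0.025 ]
off [-0.0053 -0.006   0.    ]
mark [ 0.6614 -0.0072  0.17  ]
```

Emit:
drive_tool(commands=[{"turn":[0,0.004,0.004],"xyz":[10,1,-45],"gripper":0},{"turn":[0,0.004,0.004],"xyz":[50,1,-85],"gripper":-0.2},{"turn":[0,0.004,0.004],"xyz":[90,1,-91],"gripper":-0.2},{"turn":[0,0.004,0.004],"xyz":[130,1,-91],"gripper":-0.2},{"turn":[0,0.004,0.004],"xyz":[142,1,-91],"gripper":-0.4}])

```text
t: 14.35
eef_pos: [0.657, -0.0046, 0.2018]
tcp_rot: [0.483, 0.517, -0.486, 0.513]
ft_force: [-0.0, -0.4, 1.1]
gripper_width: 0.053
```

Emit:
drive_tool(commands=[{"turn":[0,0,0],"xyz":[0,0,0],"gripper":-1},{"turn":[0,0,0],"xyz":[0,0,0],"gripper":-1},{"turn":[0,0,0],"xyz":[0,0,0],"gripper":-1},{"turn":[0,0,0],"xyz":[0,0,0],"gripper":-1},{"turn":[0,0,0],"xyz":[0,0,0],"gripper":-1}])

```text
t: 14.85
eef_pos: [0.6586, -0.0048, 0.2034]
tcp_rot: [0.484, 0.516, -0.485, 0.514]
ft_force: [1.6, 0.4, -1.5]
gripper_width: 0.0159
```

```bash
python3 - <<'E'
from h import *
print(yaw());go([.6598,-.0045,.2034],.06)
E
```

```text
0.06211891174902613
shift [ 0.   1.2 -0.2] turn [ 0.0021 -0.0011  0.0028] | at [ 0.6586 -0.0048  0.2034] w 0.0159 F [ 1.6  0.4 -1.5] t 14.85 q7 [ 0.24  0.6  -0.49  1.77  0.35  0.87 -0.35]
```

Emit:
drive_tool(commands=[{"turn":[0,0,0],"xyz":[0,0.5,-1.5],"gripper":-1},{"turn":[0,0,0],"xyz":[0,0.5,-3],"gripper":-1},{"turn":[0,0,0],"xyz":[0,0.5,-3],"gripper":-1},{"turn":[0,0,0],"xyz":[0,0.5,-3],"gripper":-1},{"turn":[0,0,0],"xyz":[0,0.5,-3],"gripper":-1}])

```text
t: 15.35
eef_pos: [0.6587, -0.0015, 0.2033]
tcp_rot: [0.484, 0.516, -0.485, 0.514]
ft_force: [-1.0, 0.9, -0.8]
gripper_width: 0.016
```

Emit:
drive_tool(commands=[{"turn":[0,0,0],"xyz":[0,0,0],"gripper":-0.3},{"turn":[0,0,0],"xyz":[0,0,0],"gripper":-0.3},{"turn":[0,0,0],"xyz":[0,0,0],"gripper":-0.3},{"turn":[0,0,0],"xyz":[-12,0,0],"gripper":-0.3},{"turn":[0,0,0],"xyz":[-50,0,0],"gripper":-0.3}])

```text
t: 15.85
eef_pos: [0.6572, -0.002, 0.2513]
tcp_rot: [0.482, 0.518, -0.486, 0.513]
ft_force: [0.2, -1.1, 0.0]
gripper_width: 0.0323
```

Emit:
drive_tool(commands=[{"turn":[0,0,0],"xyz":[-45,0,0],"gripper":0},{"turn":[0,0,0],"xyz":[-90,0,30],"gripper":0.5},{"turn":[0,0,0],"xyz":[-98,0,70],"gripper":1},{"turn":[0,0,0],"xyz":[-98,0,96],"gripper":1},{"turn":[0,0,0],"xyz":[-98,0,96],"gripper":1}])

```text
t: 16.35
eef_pos: [0.6641, -0.1034, 0.3504]
tcp_rot: [0.483, 0.515, -0.488, 0.512]
ft_force: [-0.5, -0.0, 1.2]
gripper_width: 0.0679
```

```bash
python3 - <<'E'
from h import *
np.set_printoptions(precision=4,suppress=True)
for i in range(3): cams.camera('top')
go([.6625,-.0973,.3421],.063)
im=shot('wrist','w12.png');print(cams.get_calibration('wrist')['xyz'],cams.get_calibration('wrist')['orientation'])
b=shot('scene','s12.png')
old=cv2.imread('pics/w3.png')
cv2.imwrite('pics/c12.png',np.vstack([cv2.resize(i[60:135,150:350],(800,300),interpolation=2) for i in(old,im)]))
E
```

```text
shift [ 7.6 -1.4  0.3] turn [ 0.0002 -0.0022  0.009 ] | at [ 0.6639 -0.0969  0.3497] w 0.0799 F [-0.   1.   0.8] t 16.5 q7 [ 0.4   0.49 -0.53  1.57  0.26  1.16 -0.12]
[ 0.6601 -0.0163  0.4963] [-0.1458 -0.0003  0.0322  0.9888]
```

View pics/c12.png

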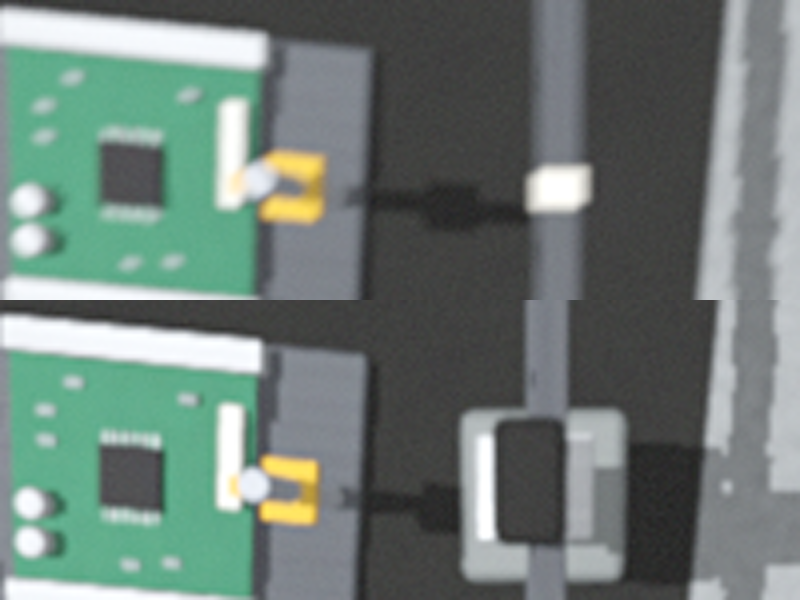

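```bash
python3 - <<'E'
from h import *
np.set_printoptions(precision=4,suppress=True)
print('bridge now',at_z('wrist',(150+530/4,60+187/4),.178),'tab',at_z('wrist',(282.6,60+181.5/4),.218),'head',at_z('wrist',(286,60+195/4),.095),'chip',at_z('wrist',(183,60+178/4),.025))
for n,f,(u,v) in(('scene','s0.png',(311,241)),('top','t0.png',(281,142))):
    im=cv2.imread('pics/'+f).astype(float).min(2)[v-9:v+10,u-9:u+10]
    if n=='scene': print(im.astype(int)[:, ::1])
    w=np.clip(im-150,0,None); yy,xx=np.mgrid[v-9:v+10,u-9:u+10]
    c=((w*xx).sum()/w.sum(),(w*yy).sum()/w.sum());print(n,c,at_z(n,c,.168))
print('scene head gray');im=cv2.imread('pics/s12.png').astype(int).sum(2)//3
p=at_z('wrist',(286,60+195/4),.095);print(proj('scene',p))
for q in('hanger','hanger_tab','hanger_seat'):
    for r in boxes_of(q,'scene')[:2]: print(q,r)
    
E
```

```text
bridge now [ 0.6579 -0.0067  0.178 ] tab [ 0.6582 -0.0068  0.218 ] head [ 0.6617 -0.0063  0.095 ] chip [ 0.5158 -0.0082  0.025 ]
[[ 54  54  54  53  55  54  53  53  53  53  53  55  55  55  55  56  80 104
  108]
 [ 53  53  54  54  55  54  54  55  54  53  54  52  54  56  62  93 108 117
  117]
 [ 54  55  54  55  54  53  54  55  53  54  53  53  55  80 104 112 113 114
  117]
 [ 54  54  54  54  55  56  55  54  54  54  53  74 107 107 117 114 116 119
   89]
 [ 54  55  56  55  54  56  54  54  56  99  78 107 118 114 116 115 111  89
   65]
 [ 54  53  55  55  54  54  62 156 239 239 179 116 115 116 115  89  81  62
   62]
 [ 53  54  55  55  55  53  79 230 253 252 246 185 120  99  84  65  62  64
   61]
 [ 53  53  55  54  56  78 109 192 249 252 252 245 124  74  62  64  61  58
   55]
 [ 54  54  56  69  87 107 117 121 199 248 241 219 102  63  85  61  56  53
   53]
 [ 54  55  79 105 110 115 115 116 122 186 188 157  75  61  73  56  54  53
   53]
 [ 77 104 107 116 115 115 115  88  86 129 159 140  58  54  52  53  53  52
   52]
 [108 120 116 115 121 107  84  64  68 136 158 116  53  53  52  52  54  53
   52]
[... 268 characters left out ...]
6  53  52  52  51  51  53  52  53  54  52  55  51
   53]
 [ 63  62  81  61  53  51  52  53  53  52  51  52  54  51  52  52  53  52
   52]
 [ 83 104  94  60  52  53  51  51  54  52  52  53  53  52  52  54  52  53
   54]
 [ 96  90  77  49  53  53  51  52  52  52  53  52  53  55  53  53  53  54
   54]]
scene (np.float64(311.1282225237449), np.float64(238.78697421981005)) [ 0.6597 -0.0063  0.168 ]
top (np.float64(281.07128580946033), np.float64(138.12302909171663)) [ 0.6679 -0.0102  0.168 ]
scene head gray
[309.143  256.4375]
hanger {'uv': [310.4, 254.2], 'p': 0.71}
hanger {'uv': [360.5, 185.1], 'p': 0.41}
hanger_tab {'uv': [309.3, 249.6], 'p': 0.84}
hanger_seat {'uv': [312.2, 252.2], 'p': 0.93}
```

Emit:
drive_tool(commands=[{"turn":[0.61,0,0.009],"xyz":[0,-82,-199],"gripper":1},{"turn":[0.61,0,0.009],"xyz":[0,-82,-199],"gripper":1},{"turn":[0.61,0,0.009],"xyz":[0,-82,-199],"gripper":1},{"turn":[0.61,0,0.009],"xyz":[0,-82,-199],"gripper":1},{"turn":[0.61,0,0.009],"xyz":[0,-82,-199],"gripper":1}])

```text
t: 17.25
eef_pos: [0.5667, 0.1028, 0.3511]
tcp_rot: [-0.616, -0.348, 0.616, -0.347]
ft_force: [0.3, 0.9, -0.0]
gripper_width: 0.0928
```

```bash
python3 - <<'E'
from h import *
np.set_printoptions(precision=4,suppress=True)
for i in range(2): cams.camera('top')
go([.475,.29,.25],-1.16)
im=shot('wrist','w13.png');c=cams.get_calibration('wrist')
for q in('chip','clip_tip','mark'):
    for r in boxes_of(q,'wrist')[:3]: print(q,r['p'],r['uv'],at_z('wrist',r['uv'],.025,c))
E
```

```text
shift [ 101.  -177.1 -114.8] turn [0.6208 0.0003 0.    ] | at [0.568  0.1006 0.351 ] w 0.0929 F [ 0.4 -0.9  0.2] t 17.35 q7 [ 0.06  0.34 -0.45  1.79  0.17  1.05 -0.99]
chip 0.84 [52.4, 171.0] [0.2755 0.2768 0.025 ]
chip 0.76 [235.7, 385.5] [ 0.2879 -0.2041  0.025 ]
chip 0.75 [295.9, 238.5] [ 0.5344 -0.0065  0.025 ]
clip_tip 0.59 [51.6, 156.9] [0.2892 0.2932 0.025 ]
```

Emit:
drive_tool(commands=[{"turn":[0.62,0,0],"xyz":[20,-177,-115],"gripper":1},{"turn":[0.62,0,0],"xyz":[40,-177,-115],"gripper":1},{"turn":[0.62,0,0],"xyz":[60,-177,-115],"gripper":1},{"turn":[0.62,0,0],"xyz":[90,-177,-115],"gripper":1},{"turn":[0.62,0,0],"xyz":[100,-177,-115],"gripper":1}])

```text
t: 18.05
eef_pos: [0.48, 0.2853, 0.2506]
tcp_rot: [0.694, 0.139, -0.693, 0.139]
ft_force: [0.6, -0.2, -0.3]
gripper_width: 0.0928
```

```bash
python3 - <<'E'
from h import *
np.set_printoptions(precision=4,suppress=True)
for i in range(3): cams.camera('top')
im=shot('wrist','w14.png');go([.475,.29,.25],-1.16);c=cams.get_calibration('wrist')
rs=cut_out('loupe','wrist')
for r in rs[:2]:
    ys,xs=np.nonzero(r['pixels']);print('loupe',r['p'],r['uv'],len(xs),xs.min(),xs.max(),ys.min(),ys.max())
P=np.array([at_z('wrist',(u,v),.03,c)[:2] for u,v in np.column_stack(np.nonzero(rs[0]['pixels']))[:, ::-1]])
m=P.mean(0);w,V=np.linalg.eigh(np.cov((P-m).T));d=V[:,1]*np.sign(V[0,1]);t=(P-m)@d;n=(P-m)@V[:,0]
print(m,'yaw',np.arctan2(d[1],d[0]),'extent',t.min(),t.max(),'ends',m+d*t.min(),m+d*t.max())
for a in np.arange(t.min(),t.max(),.01):
    k=(t>=a)&(t<a+.01);print(round(a-t.min(),3),np.round([n[k].min(),n[k].max()],4),end=' ')
for q in('loupe_grip','clip_tip'):
    for r in boxes_of(q,'wrist')[:2]: print(q,r['p'],r['uv'],at_z('wrist',r['uv'],.03,c))
E
```

```text
shift [-0.2 -7.4  1.7] turn [-0.0064  0.0037 -0.0015] | at [0.4795 0.2839 0.2498] w 0.093 F [0.7 0.3 0. ] t 18.25 q7 [-0.38  0.4  -0.35  1.96  0.19  0.82 -2.  ]
loupe 0.67 [268.2, 149.9] 2579 247 294 118 235
[0.5053 0.3073] yaw 0.37675296675210984 extent -0.09383733207856655 0.045591501470805276 ends [0.4181 0.2728] [0.5477 0.3241]
0.0 [-0.0053  0.0047] 0.01 [-0.0055  0.0056] 0.02 [-0.0068  0.0055] 0.03 [-0.0069  0.0065] 0.04 [-0.0058  0.0063] 0.05 [-0.0048  0.0061] 0.06 [-0.0049  0.0059] 0.07 [-0.005   0.0068] 0.08 [-0.0156  0.0157] 0.09 [-0.0237  0.0235] 0.1 [-0.0271  0.0267] 0.11 [-0.0271  0.0265] 0.12 [-0.0248  0.0261] 0.13 [-0.0191  0.019 ] loupe_grip 0.82 [268.4, 152.2] [0.5116 0.3126 0.03  ]
loupe_grip 0.63 [503.4, 236.7] [0.5305 0.0034 0.03  ]
clip_tip 0.53 [227.8, 315.4] [0.2889 0.2797 0.03  ]
clip_tip 0.3 [480.7, 67.4] [0.6832 0.1386 0.03  ]
```

Emit:
drive_tool(commands=[{"turn":[0.028,0.004,-0.0015],"xyz":[50,-12,-1.5],"gripper":1},{"turn":[0.028,0.004,-0.0015],"xyz":[100,-12,-1.5],"gripper":0.5},{"turn":[0.028,0.004,-0.0015],"xyz":[150,-12,-1.5],"gripper":0.1},{"turn":[0.028,0.004,-0.0015],"xyz":[195,-12,-1.5],"gripper":0},{"turn":[0.028,0.004,-0.0015],"xyz":[205,-12,-1.5],"gripper":0}])

```text
t: 18.9
eef_pos: [0.4772, 0.2922, 0.0433]
tcp_rot: [-0.695, -0.13, 0.695, -0.131]
ft_force: [-0.2, 0.7, -0.6]
gripper_width: 0.0655
```

```bash
python3 - <<'E'
from h import *
cams.camera('top');cams.camera('top')
go([.476,.2957,.024],-1.194)
E
```

```text
shift [22.1 -2.8  1.1] turn [-0.0049 -0.0022 -0.0008] | at [0.478  0.2935 0.0461] w 0.0576 F [-0.1  0.3  0.1] t 19.0 q7 [-0.52  0.69 -0.2   2.11  0.35  0.37 -2.2 ]
```

Emit:
drive_tool(commands=[{"turn":[0,0,0],"xyz":[8,-3,1],"gripper":-0.2},{"turn":[0,0,0],"xyz":[15,-3,1],"gripper":-0.3},{"turn":[0,0,0],"xyz":[19,-3,1],"gripper":-0.4},{"turn":[0,0,0],"xyz":[21,-3,1],"gripper":-0.5},{"turn":[0,0,0],"xyz":[21,-3,1],"gripper":-1}])

```text
t: 19.5
eef_pos: [0.4761, 0.296, 0.0253]
tcp_rot: [0.696, 0.131, -0.694, 0.131]
ft_force: [0.4, 0.1, 0.5]
gripper_width: 0.0194
```

Emit:
drive_tool(commands=[{"turn":[0,0,0],"xyz":[0,0,0],"gripper":-1},{"turn":[0,0,0],"xyz":[0,0,0],"gripper":-1},{"turn":[0,0,0],"xyz":[0,0,0],"gripper":-1},{"turn":[0,0,0],"xyz":[0,0,0],"gripper":-1},{"turn":[0,0,0],"xyz":[0,0,0],"gripper":-1}])

```text
t: 20.0
eef_pos: [0.4762, 0.2961, 0.0255]
tcp_rot: [0.696, 0.131, -0.694, 0.131]
ft_force: [-0.7, -0.5, 3.2]
gripper_width: 0.0114
```

```bash
python3 - <<'E'
from h import *
print(yaw());go([.476,.2957,.15],-1.194)
E
```

```text
-1.198939112788782
shift [-124.5    0.3   -0. ] turn [-0.0049 -0.0029 -0.0007] | at [0.4762 0.2961 0.0255] w 0.0114 F [-0.7 -0.5  3.2] t 20.0 q7 [-0.54  0.73 -0.17  2.11  0.37  0.33 -2.22]
```

Emit:
drive_tool(commands=[{"turn":[0,0,0],"xyz":[-10,0,0],"gripper":-1},{"turn":[0,0,0],"xyz":[-40,0,0],"gripper":-1},{"turn":[0,0,0],"xyz":[-80,0,0],"gripper":-1},{"turn":[0,0,0],"xyz":[-125,0,0],"gripper":-1},{"turn":[0,0,0],"xyz":[-165,0,0],"gripper":-1}])

```text
t: 20.5
eef_pos: [0.4754, 0.2958, 0.193]
tcp_rot: [0.696, 0.131, -0.694, 0.131]
ft_force: [0.1, 0.6, -1.2]
gripper_width: 0.0113
```

```bash
python3 - <<'E'
from h import *
np.set_printoptions(precision=4,suppress=True)
for i in range(3): cams.camera('top')
im=shot('wrist','w15.png');s=env.observe();go([.4692,-.026,.25],-1.199);c=cams.get_calibration('wrist')
rs=cut_out('loupe','wrist')
zr=s['eef_pos'][2]-.0255+.03
for r in rs[:2]:
    ys,xs=np.nonzero(r['pixels']);print('loupe',r['p'],r['uv'],len(xs),xs.min(),xs.max(),ys.min(),ys.max())
P=np.array([at_z('wrist',(u,v),zr,c)[:2] for u,v in np.column_stack(np.nonzero(rs[0]['pixels']))[:, ::-1]])
Rt=R.from_quat(s['tcp_rot']).as_matrix()
L=(P-s['eef_pos'][:2])@Rt[:2,1:];print('tool-yz extents',L.min(0),L.max(0))
for a in np.arange(-.09,.03,.01):
    k=(L[:,1]>=a)&(L[:,1]<a+.01)
    if k.any(): print(round(a,3),L[k,0].min(),L[k,0].max())
for q in('clip_tip','chip'):
    for r in boxes_of(q,'wrist')[:3]: print(q,r['p'],r['uv'],at_z('wrist',r['uv'],.025,c))
E
```

```text
shift [-58.8 297.4 122.9] turn [-0.0004 -0.0051 -0.0005] | at [0.476  0.2958 0.1917] w 0.0116 F [ 0.3  0.1 -1.4] t 20.7 q7 [-0.43  0.48 -0.33  2.01  0.24  0.68 -2.1 ]
loupe 0.87 [281.4, 196.1] 13372 222 340 127 384
tool-yz extents [-0.0271 -0.0764] [0.0278 0.0634]
-0.08 -0.01509179471212204 0.01629930528569003
-0.07 -0.023990517414090272 0.024749394849984934
-0.06 -0.026790989115459015 0.027078975714892553
-0.05 -0.027071875848173315 0.027788964798737905
-0.04 -0.025528967079889518 0.02626167515619027
-0.03 -0.02025584825703724 0.02049231822225948
-0.02 -0.005119379840353533 0.0067970372079219805
-0.01 -0.005201233655316425 0.006864388097987574
-0.0 -0.005316080519502719 0.006502187871265614
0.01 -0.00491202673777452 0.006605495965696935
0.02 -0.0049296687906162364 0.007142571919420698
clip_tip 0.35 [281.3, 196.1] [0.4798 0.2964 0.025 ]
chip 0.73 [529.5, 256.5] [0.5146 0.021  0.025 ]
chip 0.5 [263.8, 367.6] [0.2723 0.2385 0.025 ]
```

Emit:
drive_tool(commands=[{"turn":[0,-0.002,0],"xyz":[-40,10,10],"gripper":-1},{"turn":[0,-0.002,0],"xyz":[-58,45,40],"gripper":-1},{"turn":[0,-0.002,0],"xyz":[-58,85,70],"gripper":-1},{"turn":[0,-0.002,0],"xyz":[-58,115,93],"gripper":-1},{"turn":[0,-0.002,0],"xyz":[-58,119,96],"gripper":-1}])

```text
t: 21.35
eef_pos: [0.4266, 0.1449, 0.2462]
tcp_rot: [-0.693, -0.128, 0.697, -0.131]
ft_force: [0.9, -0.4, -0.4]
gripper_width: 0.0117
```

```bash
cat >> h.py <<'E'
def brass(im,lo=(15,110,90),hi=(32,255,255)):
    m=cv2.inRange(cv2.cvtColor(im,cv2.COLOR_BGR2HSV),lo,hi); n,l,st,ce=cv2.connectedComponentsWithStats(m); return m,l,st,ce
E
python3 - <<'E'
from h import *
np.set_printoptions(precision=4,suppress=True)
for i in range(3): cams.camera('top')
im=shot('wrist','w16.png');s=env.observe();go([.4692,-.026,.2],-1.199);c=cams.get_calibration('wrist')
print(proj('wrist',[.5665,-.006,.09],c),proj('wrist',[.5155,-.008,.025],c),proj('wrist',[.585,-.006,.145],c),proj('wrist',[.585,-.006,.01],c))
m,l,st,ce=brass(im)
for i in range(1,len(st)):
    if st[i][4]>5: print(st[i],ce[i])
for n,f in(('scene','s0.png'),):
    m,l,st,ce=brass(cv2.imread('pics/'+f))
    for i in range(1,len(st)):
        if st[i][4]>5 and 260<ce[i][0]<320 and 210<ce[i][1]<260: print(n,st[i],ce[i]); print((l[st[i][1]-1:st[i][1]+st[i][3]+1,st[i][0]-1:st[i][0]+st[i][2]+1]==i).astype(int))
E
```

```text
shift [ 47.1 179.2  27. ] turn [ 0.0009  0.0017 -0.0006] | at [0.4292 0.1507 0.247 ] w 0.0117 F [ 0.7  0.3 -1.1] t 21.55 q7 [-0.17  0.28 -0.36  2.17  0.15  0.71 -1.84]
[490.9428 127.3789] [433.3996 168.0419] [551.2826 106.0649] [455.5597 109.6062]
[489  97  29  35 509] [500.6365 113.0393]
[118 235  21  25 274] [128.2774 244.5328]
[249 306   8  64 352] [252.2472 338.8182]
[306 306   8  64 351] [310.0199 338.9943]
[467 314  17   7  74] [474.0541 317.5676]
[435 355  10  11  42] [439.0952 358.881 ]
[ 437  354   78   49 1738] [475.0247 376.1122]
[520 358  10  20 116] [524.2586 367.3448]
[   56   384   392    33 10422] [264.4396 402.5931]
scene [286 232   8   9  44] [289.2273 236.5909]
[[0 0 0 0 0 0 0 0 0 0]
 [0 1 1 0 0 0 0 0 0 0]
 [0 1 1 1 0 0 0 0 0 0]
 [0 1 1 1 0 0 0 1 0 0]
 [0 1 1 1 0 0 0 1 1 0]
 [0 1 1 1 0 0 0 1 1 0]
 [0 1 1 1 1 1 1 1 1 0]
 [0 0 1 1 1 1 1 1 1 0]
 [0 0 0 1 1 1 1 1 1 0]
 [0 0 0 1 1 1 1 0 0 0]
 [0 0 0 0 0 0 0 0 0 0]]
```

```bash
python3 - <<'E'
from h import *
im=cv2.imread('pics/w16.png');m,l,st,ce=brass(im)
for r in range(95,150): print(r,''.join('#' if m[r,c] else '.' for c in range(465,525)))
g=im.astype(int)
for r in range(122,140,1): print(r,[tuple(g[r,c]) for c in range(483,497,2)])
E
```

```text
95 ............................................................
96 ............................................................
97 ......................................###...................
98 ................................###########.................
99 ................................#############...............
100 ...............................################.............
101 ...............................##################...........
102 ..............................#####################.........
103 .............................########################.......
104 .............................########################.......
105 ............................###############.................
106 ............................#############...................
107 ............................############....................
108 ............................###########.....................
109 ...........................############.....................
110 ...........................###########......................
111 ..........................############......................

[... 7472 characters left out ...]
, np.int64(53), np.int64(53)), (np.int64(50), np.int64(52), np.int64(49))]
138 [(np.int64(97), np.int64(92), np.int64(90)), (np.int64(97), np.int64(93), np.int64(87)), (np.int64(81), np.int64(75), np.int64(74)), (np.int64(48), np.int64(50), np.int64(50)), (np.int64(51), np.int64(51), np.int64(51)), (np.int64(50), np.int64(49), np.int64(48)), (np.int64(45), np.int64(46), np.int64(43))]
139 [(np.int64(97), np.int64(92), np.int64(90)), (np.int64(95), np.int64(90), np.int64(87)), (np.int64(70), np.int64(67), np.int64(65)), (np.int64(53), np.int64(50), np.int64(53)), (np.int64(51), np.int64(50), np.int64(50)), (np.int64(50), np.int64(48), np.int64(48)), (np.int64(48), np.int64(46), np.int64(50))]
```

```bash
python3 - <<'E'
from h import *
np.set_printoptions(precision=4,suppress=True)
base=dict(fx=315.24595,fy=315.24595,cx=281.1911,cy=212.0716)
c12=dict(base,xyz=np.array([.6601,-.0163,.4963]),orientation=np.array([-0.1458,-0.0003,0.0322,0.9888]))
c16=cams.get_calibration('wrist');print(c16['xyz'],env.observe()['eef_pos'])
def chip(f,u,v):
    im=cv2.imread('pics/'+f);g=cv2.cvtColor(im,6);hsv=cv2.cvtColor(im,40)
    m=np.uint8((g<75)&(hsv[...,1]<90)); n,l,st,ce=cv2.connectedComponentsWithStats(m)
    k=[(abs(ce[i]-[u,v]).sum(),i) for i in range(1,n) if 60<st[i][4]<600];i=min(k)[1];print(f,st[i],ce[i]);return ce[i]
a=chip('w12.png',183,104);b=chip('w16.png',433,168)
print('chip',at_z('x',a,.025,c12),at_z('x',b,.025,c16),tri((c12,a),(c16,b)))
m,l,st,ce=brass(cv2.imread('pics/w12.png'))
for r in range(94,120): print(r,''.join('#' if m[r,c] else '.' for c in range(195,240)))
for z in(.07,.08,.09,.1,.11): print(z,at_z('x',(493.5,129.5),z,c16))
E
```

```text
[0.5047 0.18   0.3935] [0.4292 0.1507 0.247 ]
w12.png [274  90  17  31 500] [282.338 104.704]
w16.png [420 157  24  23 333] [431.4444 168.3333]
chip [0.6565 0.0004 0.025 ] [ 0.5144 -0.006   0.025 ] (array([ 0.5855, -0.0039,  0.02  ]), np.float64(0.07113211852577836))
94 .............................................
95 .............................................
96 .............................................
97 .............................................
98 .............................................
99 .....................###.....................
100 ....................#############............
101 ....................###############..........
102 .....................##############..........
103 .......................############..........
104 ...........................########..........
105 ..............................#####..........
106 ..............................####...........
107 ...............................###...........
108 ...............................###...........
109 ..............................####...........
110 ......................#......#####...........
111 ....................##############...........
112 ....................##############...........
113 ....................##############...........
114 ....................##############...........
115 .....................#.....#######...........
116 .............................................
117 .............................................
118 .............................................
119 .............................................
0.07 [ 0.5697 -0.0217  0.07  ]
0.08 [ 0.5677 -0.0155  0.08  ]
0.09 [ 0.5657 -0.0093  0.09  ]
0.1 [ 0.5637 -0.003   0.1   ]
0.11 [0.5617 0.0032 0.11  ]
```

```bash
python3 - <<'E'
from h import *
np.set_printoptions(precision=4,suppress=True)
base=dict(fx=315.24595,fy=315.24595,cx=281.1911,cy=212.0716)
c12=dict(base,xyz=np.array([.6601,-.0163,.4963]),orientation=np.array([-0.1458,-0.0003,0.0322,0.9888]))
c16=cams.get_calibration('wrist')
for f,c in(('w12.png',c12),('w16.png',c16)):
    im=cv2.imread('pics/'+f);h=cv2.cvtColor(im,40)
    m=cv2.inRange(h,(55,80,40),(90,255,255));n,l,st,ce=cv2.connectedComponentsWithStats(m);i=1+np.argmax(st[1:,4])
    uv=np.column_stack(np.nonzero(l==i))[:,::-1]
    P=np.array([at_z('x',q,.021,c)[:2] for q in uv]).astype(np.float32)*1000
    print(f,st[i],cv2.minAreaRect(P))
for z in(.09,.097): print('clip body w12',at_z('x',(224,107.3),z,c12))
im=cv2.imread('pics/w12.png');g=cv2.cvtColor(im,6)
print('chip12',g[90:120,183]); print(g[104,165:200])
g=cv2.cvtColor(cv2.imread('pics/w16.png'),6);print(g[150:186,431])
E
```

```text
w12.png [ 153   73   61   61 2454] ((514.6961059570312, -7.542575836181641), (75.07906341552734, 86.20455932617188), 88.28857421875)
w16.png [ 387  122   91   89 3363] ((514.3916015625, -7.363502502441406), (74.8126220703125, 85.66741180419922), 88.293212890625)
clip body w12 [ 0.5859 -0.0095  0.09  ]
clip body w12 [ 0.5871 -0.0096  0.097 ]
chip12 [148 148 157 183 199 180 126  84  80  81  81  82  82  82  81  82  81  83
  81  80  79  90 138 185 202 188 157 147 147 148]
[147 147 147 148 150 148 151 149 146 125  94  82  82  82  83  82  81  80
  81  84  81  81  83  81  71  75 119 147 146 146 145 147 146 144 146]
[104 103 101 103 103 105 101  91  64  44  41  41  40  43  45  45  43  42
  42  40  41  43  43  45  39  41  42  37  55  80 104 105 107 105 106 107]
```

Emit:
drive_tool(commands=[{"turn":[0,0,0],"xyz":[20,12,0],"gripper":-1},{"turn":[0,0,0],"xyz":[45,25,2],"gripper":-1},{"turn":[0,0,0],"xyz":[62,35,3],"gripper":-1},{"turn":[0,0,0],"xyz":[67,38,3],"gripper":-1},{"turn":[0,0,0],"xyz":[67,38,3],"gripper":-1}])

```text
t: 22.05
eef_pos: [0.4402, 0.1151, 0.1792]
tcp_rot: [-0.694, -0.131, 0.696, -0.132]
ft_force: [-0.4, -0.2, -0.2]
gripper_width: 0.012
```

```bash
python3 - <<'E'
from h import *
np.set_printoptions(precision=4,suppress=True)
for i in range(4): cams.camera('top')
im=shot('wrist','w17.png');s=env.observe();c=cams.get_calibration('wrist');go([.4692,-.026,.2],-1.199);print(c['xyz'])
h=cv2.cvtColor(im,40)
m=cv2.inRange(h,(55,80,40),(90,255,255));n,l,st,ce=cv2.connectedComponentsWithStats(m);i=1+np.argmax(st[1:,4])
uv=np.column_stack(np.nonzero(l==i))[:,::-1]
P=np.array([at_z('x',q,.021,c)[:2] for q in uv]).astype(np.float32)*1000
print(st[i],cv2.minAreaRect(P))
m,l,st,ce=brass(im)
u,v=proj('wrist',[.5656,-.0088,.0908],c);print(u,v);u=int(u);v=int(v)
for r in range(v-22,v+15): print(r,''.join('#' if m[r,k] else '.' for k in range(u-20,min(560,u+30))),u-20)
for z in(.08,.09,.1): print(proj('wrist',[.5656,-.0088,z],c))
E
```

```text
shift [-19.2 141.8  24.8] turn [ 0.0018  0.0002 -0.0005] | at [0.4405 0.115  0.1807] w 0.0114 F [ 0.5 -0.1 -0.6] t 22.3 q7 [-0.14  0.39 -0.32  2.24  0.23  0.54 -1.83]
[0.5158 0.1442 0.3273]
[ 371  122  110  107 4947] ((513.7114868164062, -8.64141845703125), (75.3486099243164, 85.47315216064453), 88.21190643310547)
501.5710150785019 130.06467326394787
108 ..................#################............... 481
109 .................##################............... 481
110 .................##################............... 481
111 ................####################.............. 481
112 ................#####################............. 481
113 ................#################################. 481
114 .................################################# 481
115 ...................##############################. 481
116 .....................############################. 481
117 ......................##########################.. 481
118 ......................#########################... 481
119 ......................#########################... 481
120 ......................#############
[... 795 characters left out ...]
...................###........................ 481
135 .................................................. 481
136 .................................................. 481
137 .................................................. 481
138 .................................................. 481
139 .................................................. 481
140 .................................................. 481
141 .................................................. 481
142 .................................................. 481
143 .................................................. 481
144 .................................................. 481
[492.0468 129.4837]
[500.8362 130.0198]
[510.3886 130.6026]
```

Emit:
drive_tool(commands=[{"turn":[0,0,0],"xyz":[0,40,7],"gripper":-1},{"turn":[0,0,0],"xyz":[0,80,14],"gripper":-1},{"turn":[0,0,0],"xyz":[10,118,20],"gripper":-1},{"turn":[0,0,0],"xyz":[20,138,24],"gripper":-1},{"turn":[0,0,0],"xyz":[30,141,24.5],"gripper":-1}])

```text
t: 22.8
eef_pos: [0.4698, -0.0278, 0.151]
tcp_rot: [0.696, 0.129, -0.695, 0.13]
ft_force: [-0.1, 0.0, -1.0]
gripper_width: 0.0121
```

Emit:
drive_tool(commands=[{"turn":[0,0,0],"xyz":[8,0,0],"gripper":-1},{"turn":[0,0,0],"xyz":[16,0,0],"gripper":-1},{"turn":[0,0,0],"xyz":[20,0,0],"gripper":-1},{"turn":[0,0,0],"xyz":[22,0,0],"gripper":-1},{"turn":[0,0,0],"xyz":[22,0,0],"gripper":-1}])

```text
t: 23.3
eef_pos: [0.4697, -0.0271, 0.1288]
tcp_rot: [0.695, 0.13, -0.695, 0.131]
ft_force: [-0.2, -0.6, -1.5]
gripper_width: 0.0114
```

```bash
python3 - <<'E'
from h import *
np.set_printoptions(precision=4,suppress=True)
for i in range(5): cams.camera('top')
im=shot('wrist','w18.png');s=env.observe();c=cams.get_calibration('wrist');go([.4689,-.0251,.116],-1.197)
Rt=R.from_quat(s['tcp_rot']).as_matrix();print('tool x',Rt[:,0],'barrel',s['eef_pos']-.049*Rt[:,2])
rs=cut_out('loupe','wrist');m=rs[0]['pixels'];uv=np.column_stack(np.nonzero(m))[:,::-1]
P=np.array([at_z('x',q,s['eef_pos'][2]+.0045,c)[:2] for q in uv]);L=(P-s['eef_pos'][:2])@Rt[:2,1:];print(rs[0]['p'],len(uv),L.min(0),L.max(0))
cv2.imwrite('pics/w18m.png',m*255)
print('expected chip px',proj('wrist',[.5146,-.0073,.025],c))
for r in boxes_of('chip','wrist')[:3]: print(r,at_z('wrist',r['uv'],.025,c))
h=cv2.cvtColor(im,40);g=cv2.inRange(h,(55,80,40),(90,255,255));n,l,st,ce=cv2.connectedComponentsWithStats(g)
print([tuple(st[i]) for i in range(1,n) if st[i][4]>50])
E
```

```text
shift [13.2 -2.9  0. ] turn [-0.0045 -0.0013 -0.002 ] | at [ 0.4699 -0.0278  0.1292] w 0.0121 F [ 0.6 -0.2 -1.5] t 23.6 q7 [ 0.13  0.49 -0.26  2.26  0.3   0.42 -1.58]
tool x [ 0.0019 -0.0014 -1.    ] barrel [ 0.5156 -0.0101  0.1293]
0.59 13094 [-0.027 -0.076] [0.0274 0.0636]
expected chip px [276.4173 158.6431]
{'uv': [296.0, 98.8], 'p': 0.85} [ 0.5616 -0.0051  0.025 ]
{'uv': [439.3, 393.6], 'p': 0.54} [ 0.3539 -0.2443  0.025 ]
[(np.int32(215), np.int32(87), np.int32(128), np.int32(105), np.int32(2771))][ WARN:0@16.741] global loadsave.cpp:1063 imwrite_ Unsupported depth image for selected encoder is fallbacked to CV_8U.
```

Emit:
drive_tool(commands=[{"turn":[0,0,0],"xyz":[4,-1,0],"gripper":-1},{"turn":[0,0,0],"xyz":[9,-2.5,0],"gripper":-1},{"turn":[0,0,0],"xyz":[12,-2.9,0],"gripper":-1},{"turn":[0,0,0],"xyz":[13.2,-2.9,0],"gripper":-1},{"turn":[0,0,0],"xyz":[13.2,-2.9,0],"gripper":-1}])

```text
t: 24.2
eef_pos: [0.4687, -0.0252, 0.1156]
tcp_rot: [0.695, 0.129, -0.695, 0.13]
ft_force: [0.0, 0.1, -1.3]
gripper_width: 0.012
```

```bash
python3 - <<'E'
from h import *
np.set_printoptions(precision=4,suppress=True)
for i in range(3): cams.camera('top')
a=shot('wrist','w19.png');b=shot('scene','s19.png')
for k in range(3):
    s=env.observe();Rt=R.from_quat(s['tcp_rot']).as_matrix();print(s['t'],'barrel',s['eef_pos']-.049*Rt[:,2],'rim',s['eef_pos'][2]-.0255,Rt[:,0]);cams.camera('top')
go([.4689,-.0251,.116],-1.197)
# dark chip seen through the lens + brass
c=cams.get_calibration('wrist');m,l,st,ce=brass(a);print([(tuple(st[i]),ce[i]) for i in range(1,len(st)) if st[i][4]>30 and ce[i][1]<200])
print('tip exp',proj('wrist',[.5656,-.0088,.0905],c),'chip exp',proj('wrist',[.5146,-.0073,.025],c),'barrel top/bottom centre',proj('wrist',[.5146,-.0073,.12],c),proj('wrist',[.5146,-.0073,.0905],c))
g=cv2.cvtColor(a,6);k=np.uint8(g<70);n,l,st,ce=cv2.connectedComponentsWithStats(k);print([(tuple(map(int,st[i])),ce[i]) for i in range(1,n) if st[i][4]>150 and ce[i][1]<250])
# bystanders moved? compare scene s0/s19 brass
for f in('s0.png','s19.png'):
    m,l,st,ce=brass(cv2.imread('pics/'+f));print(f,[(tuple(map(int,st[i])),ce[i]) for i in range(1,len(st)) if st[i][4]>5 and 270<ce[i][0]<310 and 215<ce[i][1]<255])
E
```

```text
24.45 barrel [ 0.5146 -0.0076  0.1161] rim 0.09055709426018263 [ 0.002  -0.0014 -1.    ]
24.5 barrel [ 0.5147 -0.0076  0.1161] rim 0.09057639371069669 [ 0.0021 -0.0014 -1.    ]
24.55 barrel [ 0.5146 -0.0076  0.1161] rim 0.0905555462551709 [ 0.0021 -0.0014 -1.    ]
shift [ 0.  -0.1 -0. ] turn [-0.0047 -0.0014 -0.0021] | at [ 0.4689 -0.0252  0.116 ] w 0.0117 F [ 0.5 -0.8 -1.1] t 24.6 q7 [ 0.1   0.51 -0.24  2.27  0.31  0.39 -1.6 ]
[((np.int32(313), np.int32(23), np.int32(48), np.int32(68), np.int32(1318)), array([331.3293,  56.7117]))]
tip exp [318.4597  85.1282] chip exp [279.8811 160.8399] barrel top/bottom centre [279.6506 188.11  ] [279.7479 176.5902]
[((125, 0, 417, 391, 55763), array([341.1315, 208.7101])), ((209, 46, 41, 101, 2119), array([224.8126,  80.3294])), ((85, 204, 62, 53, 1451), array([118.8518, 223.7395]))]
s0.png [((286, 232, 8, 9, 44), array([289.2273, 236.5909]))]
s19.png [((286, 232, 9, 9, 47), array([289.234 , 236.7447]))]
```

```bash
python3 - <<'E'
from h import *
a=cv2.imread('pics/w19.png')
g=cv2.cvtColor(a,6)
for r in range(96,250,4): print(r,' '.join('%3d'%g[r,k] for k in range(212,352,4)))
c=cams.get_calibration('wrist');print([proj('wrist',[.5146+dx,-.0073+dy,.025],c).round(1) for dx,dy in((.011,.011),(.011,-.011),(-.011,-.011),(-.011,.011))])
E
```

```text
96  57  51  53  51  51  56 198 196 238 246 165 163 163 161 164 108 110 103 102  97  96  94  97  99  99  96  94  97  97  96  99  97  93  97  97
100  71  53  49  55  53 128 197 192 255 183 163 160 160 175 204 206 179 113 107 105 100  96 100  96 100  97  98  98  95  99  98  95  93  95  93
104  58  54  53  54  47 190 195 194 223 156 160 160 159 224 204 204 204 205 192 128 108 109  99  97  98  97  95  96  95  96  98  94  98  96  96
108  79  52  51  51  63 198 195 194 220 161 161 160 159 135 153 204 203 206 205 206 201 139 103 109  97  94  98  96 101  97  97  94  96  94  97
112  57  49  53  47 146 196 194 195 128 162 162 160 162 106 108 106 131 200 206 206 205 204 206 155 109 108 104  97  98  99  92  95  93  94  93
116  78  52  54  48 193 196 194 191 143 164 162 140 143 105 108 109 108 107 116 190 206 205 204 206 205 113 105 105 101  96  94  95  97  96  95
120  73  47  51  72 197 193 195 165 109 163 161 224 146 106 107 108 109 109 109 107 106 174 206 205 194 106 106 106 104 107 102  95  98  95  98
124  76  55  55 158 195 194 192 118 125 164 175 221 156 106 107 107 108 108 109 106 108 107 1
[... 3907 characters left out ...]
 52  49  49  53  47  50  51  52
236  77  77  79  78  79  79  80  79  80  66  39  50  48  55  48  41  43  42  37  41  49  51  49  45  43  55  62  37  37  41  53  52  51  51  55
240  80  81  79  80  78  80  81  80  78  52  55  44  40  43  46  50  48  50  50  49  48  48  41  44  57  52  36  42  40  36  38  45  52  52  52
244  77  80  78  81  80  81  79  78  56  53  53  51  52  50  55  70  81  79  80  79  95  54  49  52  52  43  37  45  46  46  42  44  44  53  57
248  76  81  80  78  79  79  77  66  51  53  50  47  91 150 138 187 189 192 191 191 173 149 139  64  50  42  42  42  43  59  51  44  42  53  53
[array([271.3, 141.5]), array([299. , 152.3]), array([288.1, 179.5]), array([261.1, 169.2])]
```

```bash
python3 - <<'E'
from h import *
np.set_printoptions(precision=4,suppress=True)
a=cv2.imread('pics/w19.png');m,l,st,ce=brass(a)
for r in range(20,98,2): print(r,''.join('#' if m[r,k] else '.' for k in range(300,372)))
c=cams.get_calibration('wrist');print(c['xyz'])
for z in(.08,.09,.1): print(z,[at_z('wrist',p,z,c) for p in((316,88),(318,86))])
print('post top',proj('wrist',[.5846,-.0094,.145],c))
E
```

```text
20 ........................................................................
22 ........................................................................
24 ..........................######........................................
26 .........................###########....................................
28 ........................###############.................................
30 .......................###############..................................
32 ......................###############...................................
34 .....................###############....................................
36 .....................#############......................................
38 ....................#############.......................................
40 ...................#############.........................####...........
42 ..................############.........................######...........
44 .................############........................#######............
46 ................#############......................########.............
48 ................#############....
[... 1448 characters left out ...]
...................................
88 ...................#######..............................................
90 ........................#...............................................
92 ........................................................................
94 ........................................................................
96 ........................................................................
[0.544  0.0037 0.2628]
0.08 [array([ 0.5651, -0.0089,  0.08  ]), array([ 0.5664, -0.0095,  0.08  ])]
0.09 [array([ 0.5639, -0.0082,  0.09  ]), array([ 0.5652, -0.0088,  0.09  ])]
0.1 [array([ 0.5628, -0.0075,  0.1   ]), array([ 0.564 , -0.0081,  0.1   ])]
post top [362.1698  11.6107]
```

```bash
python3 - <<'E'
from h import *
a=cv2.imread('pics/s12.png')[245:275,290:330].astype(int);b=cv2.imread('pics/s19.png')[245:275,290:330].astype(int)
print('hanger diff',abs(a-b).mean());s=env.observe();print(s['t'],s['eef_pos'],s['gripper_width'],s['ft_force'])
print(job.job_done())
E
```

```text
hanger diff 14.956944444444444
24.6 [ 0.46892556 -0.02523146  0.11604616] 0.011656492828429146 [ 0.47112849 -0.84579019 -1.1247612 ]
the job is handed in; nothing more can be done
None
```

The job is handed in at t = 24.6 s, with the lamp hanging on the line and the loupe held still over the chip.

**What I did**
- **Lamp:** I hooked the hanger onto the rail at y ≈ +0.088, about 95 mm left of the line. I slid it to the line, re-gripped it once for a 3 mm correction, and released it.
- **Loupe:** I gripped it by the handle and brought it over the chip.

**Last checks**
- **Lamp position:** measured at y ≈ −6.7 mm. The line came out at −6.3 mm (scene camera) and −7.2 mm (wrist camera). The top camera disagreed at −10 mm, so the centring is good to roughly 1–3 mm.
- **Loupe position:** the barrel centre is at (0.5146, −0.0076) and the chip at (0.5146, −0.0073). The chip also shows where expected through the lens.
- **Loupe height:** the lower rim is at 90.6 mm, against a pointer height of about 90–91 mm, which I measured to within about 2 mm. The tool is level to within 0.003 rad.
- **Clip:** it sits on the same pixels as at the start, so it did not shift.

**What went wrong or stayed unchecked**
- **Wrong-side approach:** I first read the hanger's orientation wrongly and came at the rail from the far side. The strap pressed on the bar with about 17 N. I backed off, crossed over and hooked it from the robot's side. When I lowered it, it landed with about 30 N at the wrist.
- **Final lamp check:** a crude comparison of two scene pictures around the lamp showed a difference of 15 grey levels. The arm had moved between the two and may be the cause, but I did not look further, so it confirms nothing.
- **Other items on the bench:** I did not compare them before and after, but I saw no unplanned contact.

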